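# Lock the tube-rotator wheel with its linchpin

## Task

Secure the wheel of the bench tube rotator: take the linchpin from its parking block, push it gently down through the cross hole near the end of the rotator's shaft until its collar sits fully home, with its wire ring towards the free end of the shaft, then swing the ring down over the shaft end until it snaps in and rests against the pin below. The shaft slides in and out by a centimetre or so, so find the hole by feel, never press on the machine with more than 20 N, let go at the end and leave the other things alone.

Things in the scene. Friction and masses are not known exactly. Their poses are not given: they have to be found in the camera images.
- rotator: Fixed bench tube rotator: grey base 150x130x14 mm (x -65 to +85 mm), white motor housing behind, white upright wheel 96 mm across with hub, hub face at x = -15.5 mm. Origin: underside of the base on the worktop, z up; -x points along the shaft to its free end. The shaft's steel nose is a bar 18 mm wide (y), 14 mm high, axis at y = 0, z = 85 mm, flat top at z = 92 mm.
- hole_in (a point): Fixed point on the rotator: top face of the nose, where the centre of the vertical 8 mm through hole would be with the shaft fully in (x = -45, y = 0, z = 92 mm). The shaft was left pulled out an unmeasured 2 to 14 mm, so the hole's true centre is that far from here along rotator -x, 14 mm inside the free end. The shaft resists sliding with 18 N. A spring ball in the hole resists the pin with under 10 N.
- nose_under (a point): Fixed point on the rotator: underside of the nose, 14 mm below hole_in. A small round spring plunger sticks down 5.4 mm from the nose's underside, 8.6 mm outboard (-x) of the true hole. The closing ring pushes it up (under 10 N) and snaps in behind it.
- stand: Parking block, fixed: grey plastic block 52x52x36 mm with two screwed feet 8 mm high (84 mm over the feet along y), with a blind vertical hole of 9 mm diameter, 34 mm deep, in the middle of its top. Origin: centre of its underside, z up. The linchpin starts standing in the hole.
- pin: Steel linchpin, 0.1 kg, upright at the start. Origin: centre of its collar's underside (seat face), z up along the pin. Stem below: 7 mm thick, 31 mm long, blunt, only the last 1.6 mm narrowing to 6.2 mm. Above: collar 17.6 mm across, 5 mm thick; cross barrel 7 mm thick along y at z = 7 mm (ring hinge); then the grip tab. The ring opens to the pin's -x side.
- pin_tab (a point): Middle of the pin's upright flat grip tab, 28 mm above the collar's underside, on the pin's axis. The tab is 20 mm along the pin's x and 12 mm along its y, its top 10 mm above this point. Pinch it across the 12 mm, with the finger tips not more than 16 mm below this point so that they clear the ring.
- pin_tip (a point): Lower end of the pin's stem, 31 mm below the collar's underside.
- ring (a joint): Angle (rad) of the pin's wire ring about the barrel (pin's y axis, z = 7 mm). 0: shut, hanging 0.2 rad out from the pin's axis, bow against the stem; 1.37: level, out to the pin's -x; end stop 1.9. Stays where put (0.03 N m friction). 4 mm wire: straight side bars at y = +-20 mm, 18 mm long from the hinge, then rounded to a bow 24 mm wide. The side bars clear the shaft's sides by 9 mm.
- ring_bow (a point): Middle of the ring's bow, on the wire's centreline, 28.5 mm from the hinge. With two open fingers astride the shaft nose both side bars can be pushed in past the shaft's end.
- petri_clean_0: Bystander: empty clear petri dish, 63 mm across, 16 mm high. Origin: centre of its underside.
- tip_box_1: Bystander: blue pipette tip box, 88x126x48 mm. Origin: centre of its underside.
- microscope: Fixed obstacle, does not move: white and black microscope standing between the two work places, 308 mm deep (x), 142 mm wide (y), 338 mm high. Origin: centre of its underside. Its nearest part is about 0.16 m in front of the origin towards the robot; carry the pin round its robot side.
- marker_0: Bystander: black marker pen lying down, 132 mm long, 13 mm thick. Origin: its underside, mid length.

How it is judged:
By the outcome, as a careful person would: the job done as asked, in the order asked, and still so for the second after the job is handed in, with the robot touching nothing.
It also fails if it takes over 67 s, if anything falls off the work surface, if the arm or the gripper's body presses on something with over 40 N, if the wrist force passes 120 N, or if a joint passes its speed limit or range.

## Robot

A 6-joint arm with a two-finger parallel gripper is mounted at the origin on a cart in front of the work surface, level with it; the furniture and walls round the work are solid. World frame = base frame: x ahead of the robot, y to its left, z up, the work surface at z = 0. Lengths are in m, angles in rad, forces in N, time in s.
With the tool pointing down it reaches from about 0.3 to 0.775 m from the base axis. Payload 14.6 kg.
Tool frame: the origin (TCP) lies midway between the tips of the shut fingers; the grasp point (between the pads) lies 19 mm behind it (ctrl.grip_depth is the distance from the TCP to the grasp point, in m); z points along the fingers, y is the direction in which the jaws open and shut (so a half turn about z gives the same grasp; the last joint's range is limited). The gripper opens to 85 mm and grips with 20 to 120 N. Pads are 22 mm wide; open, the fingers measure 114 mm over their backs; the gripper's body (76 mm by 85 mm) begins 54 mm behind the grasp point. The pads swing forward as they close: fully open they stand 13 mm farther back than shut.
Start: joints at [1.067, 0.3, 1.521, -0, 1.321, -0.067], TCP at [0.233, 0.498, 0.231] pointing down, gripper open.
Joint ranges: [-3.03, 3.03], [-0.79, 2.21], [0.23, 2.52], [-1.04, 4.18], [0, 3.07], [-2.55, 2.55]. Speed limits (rad/s): [2.22, 2.22, 2.57, 3.14, 3.14, 3.14].

## Interface

Orientations are given as a unit quaternion [x, y, z, w].
In Python, from station import ctrl gives the robot as it stands. The module is installed in compiled form; this text tells all that it offers.
- The arm moves only by the tool drive_tool, never from a script. Its argument "targets" is one flat list of numbers, 6 for each row, row after row: the shift along the tool's x, y, z in mm, then the turn, a rotation vector about the tool's x, y, z in degrees. A call has 1 to 20 rows; each row is the pose to reach, as a shift and turn from the pose commanded when the call began, along the tool's axes at that moment; what a row does not reach only later rows make up. A row lasts 1/12 s, in which the tool goes at most 41.7 mm and 7.16 degrees, less where a joint would pass 70% of its speed; a pose out of reach is approached as far as the arm can. A call with a gripper value outside its range is refused whole. "grip" is the closure, from -1 (fully open) to 1 (shut), set as the call begins (left out, the last holds). The fingers move at their own pace and stop on an object; "grip_force" is the grip in N (left out, the last holds). Time passes only in rows, so rows that repeat a pose let the fingers close. It gives the time, the measured TCP pose, the force and the opening at its end, in the units of the state.
- ctrl.observe(): the state, without advancing time (a new reading comes with each control period).
- ctrl.get_image(name): name is "scene" or "top" or "wrist"; returns (picture, depth): 480x640x3 uint8, blue, green, red; 480x640 float32, m along the optical axis (not along the pixel's ray), 0 where there is no reading.
- ctrl.camera_model(name): a dict with "fov_y" (degrees; the focal length in pixels is half the picture's height over the tangent of half this angle, whatever the lens; pixels are square), "cx", "cy" (the principal point, pixels), "k1" (the pictures are not rectified: a ray, as slopes to the right and down, at radius r is drawn at 1 + k1 r^2 times it, then the intrinsics apply), "extrinsics" (4x4, takes a point from camera to world coordinates). Camera axes: x right, y down, z forward; pixel columns grow to the right and rows downward; lengths in m; the calibration is good to about 2 mm. A picture is of the moment at which its call begins: read the wrist's pose just before it. camera_model takes no time and is no camera call; for the wrist camera it gives the pose at the moment of the call.
- ctrl.close_job(): hands the job in, once; it reports no verdict.
The state is a dict: "time_s": time; "qpos": joint angles; "joint_velocities": joint speeds; "tau": joint torques, N m; "tool_pos": TCP position; "eef_rot": TCP orientation; "force": force on the tool from outside, world axes, zero at the start; "moment": the same for the moment, N m; "opening": opening from 0.0 (shut) to 1.0 (fully open).
Only numpy, scipy, OpenCV 4.12 (cv2) and the standard library are available. Lean on these libraries where they do the work, as an engineer would, in place of code of your own. Each camera call takes 0.05 s, during which the arm holds its last target.

## Working session

There is one attempt and no reset: what is moved stays moved. The work goes in short steps, Python scripts to look and compute and a tool call to move; the robot and the scene stay as the last step left them, time stands still between calls to the robot, and variables do not carry over. Pictures are saved under pics/ and viewed, and the job is handed in when it is done.

Besides the shell and the picture viewer there is one more tool, called after "Emit:" in YAML: its name, and indented under it one key for each argument. drive_tool: Moves the arm, as the interface text tells. Its arguments: {"type":"object","properties":{"targets":{"type":"array","items":{"type":"number"}},"grip":{"type":"number"},"grip_force":{"type":"number"}},"required":["targets"]}

```bash
mkdir -p pics
cat > h.py <<'E'
import numpy as np, cv2
from station import ctrl
from scipy.spatial.transform import Rotation as R
def f(m): return 240/np.tan(np.radians(m["fov_y"]/2))
def ray(m,u,v):
    F=f(m); x=np.array([(u-m["cx"])/F,(v-m["cy"])/F]); p=x.copy()
    for _ in range(20): p=x/(1+m["k1"]*(p@p))
    E=np.array(m["extrinsics"]); d=E[:3,:3]@np.array([p[0],p[1],1]); return E[:3,3],d
def onz(m,u,v,z):
    o,d=ray(m,u,v); return o+d*(z-o[2])/d[2]
def atd(m,u,v,dep):
    o,d=ray(m,u,v); return o+d*dep
def proj(m,P):
    E=np.array(m["extrinsics"]); c=E[:3,:3].T@(np.array(P)-E[:3,3]); s=c[:2]/c[2]; s=s*(1+m["k1"]*(s@s)); return f(m)*s+[m["cx"],m["cy"]]
def tri(m1,p1,m2,p2):
    o1,d1=ray(m1,*p1); o2,d2=ray(m2,*p2)
    A=np.stack([d1,-d2],1); t=np.linalg.lstsq(A,o2-o1,rcond=None)[0]
    a=o1+t[0]*d1; b=o2+t[1]*d2; return (a+b)/2,np.linalg.norm(a-b)
def shift(target,quat=None):
    s=ctrl.observe(); r=R.from_quat(s["eef_rot"]); 
    return r.inv().apply(np.array(target)-s["tool_pos"])*1000
E
python3 - <<'E'
from h import *
import json
s=ctrl.observe(); print({k:np.round(v,4).tolist() for k,v in s.items()}, ctrl.grip_depth)
for n in ["scene","top","wrist"]:
    m=ctrl.camera_model(n); im,d=ctrl.get_image(n); cv2.imwrite(f"pics/{n}0.png",im); np.save(f"pics/{n}0.npy",d); 
    import pickle; pickle.dump(m,open(f"pics/{n}0.pkl","wb")); print(n,m["fov_y"],m["cx"],m["cy"],m["k1"],np.round(m["extrinsics"],3).tolist())
E
```

```text
{'time_s': 0.0, 'qpos': [1.0674, 0.3005, 1.5216, 0.0, 1.3207, -0.0666], 'joint_velocities': [-0.001, 0.0004, -0.002, -0.0006, 0.0007, -0.0012], 'tau': [0.0013, -54.349, -36.1802, -0.0, 0.004, 0.0001], 'tool_pos': [0.2326, 0.4981, 0.2307], 'eef_rot': [0.2167, 0.9762, -0.0006, -0.0002], 'force': [0.0998, 0.0066, -0.3955], 'moment': [-0.0031, -0.0412, 0.0617], 'opening': 1.0015} 0.0187
scene 51.261513118437286 318.4320982702153 231.87882142547372 0.012262869343632679 [[0.601, -0.532, 0.597, -0.138], [-0.799, -0.405, 0.444, -0.576], [0.006, -0.744, -0.668, 0.888], [0.0, 0.0, 0.0, 1.0]]
top 47.9071907402431 325.10151903222663 246.7918824182119 0.047694773465541476 [[0.009, -0.983, 0.184, 0.323], [-1.0, -0.009, -0.0, -0.064], [0.002, -0.183, -0.983, 1.375], [0.0, 0.0, 0.0, 1.0]]
wrist 65.4457810039405 320.33218438416674 239.16528312016038 -0.00852971159517949 [[0.423, 0.86, 0.286, 0.16], [0.906, -0.401, -0.134, 0.533], [-0.001, 0.316, -0.949, 0.372], [0.0, 0.0, 0.0, 1.0]]
```

View pics/scene0.png

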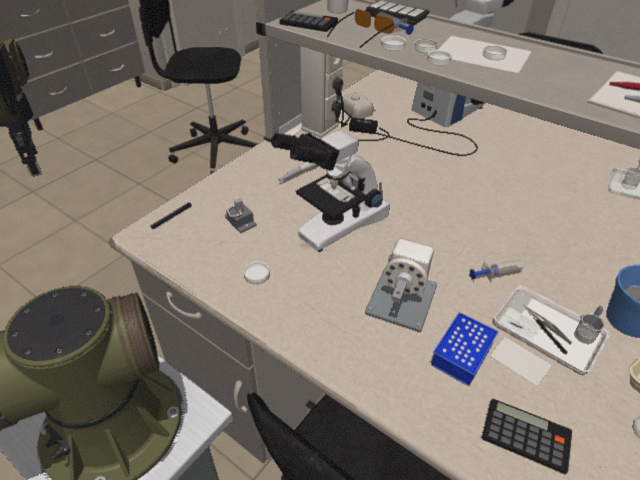

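View pics/top0.png

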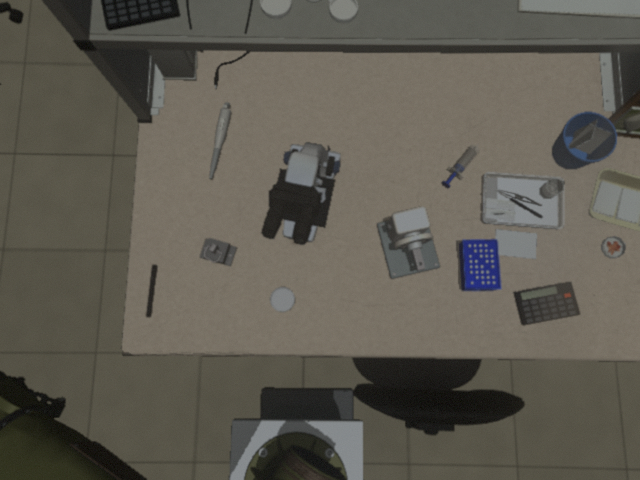

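View pics/wrist0.png

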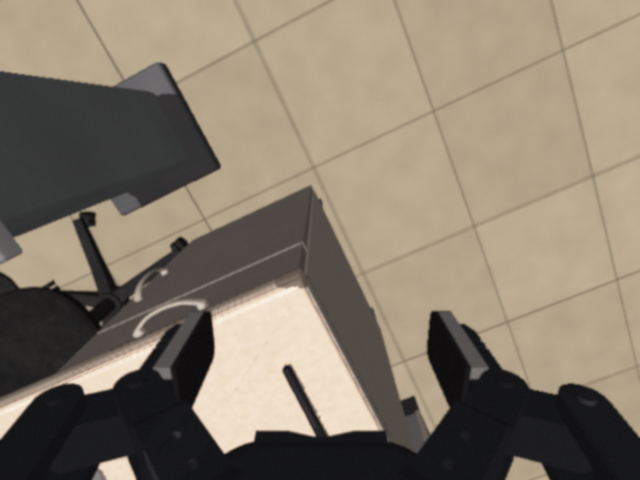

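The scene picture shows the stand with the pin at about (240,213) and the rotator at (405,285). In the top picture they are at (218,251) and (408,243), with the microscope between them. I'll zoom in on both.

Run:
```python
from h import *
s=cv2.imread("pics/scene0.png");t=cv2.imread("pics/top0.png")
def c(im,u,v,w,h,k): return cv2.resize(im[v:v+h,u:u+w],None,fx=k,fy=k,interpolation=cv2.INTER_CUBIC)
a=np.vstack([np.hstack([c(s,215,190,50,50,6),c(t,195,230,50,50,6)]),np.hstack([c(s,360,235,84,100,3)[:300,:300] if 0 else cv2.resize(s[235:335,360:445],(300,300)),cv2.resize(t[200:285,370:445],(300,300))])])
cv2.imwrite("pics/crop1.png",a)
```

```text
(no output)
```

View pics/crop1.png

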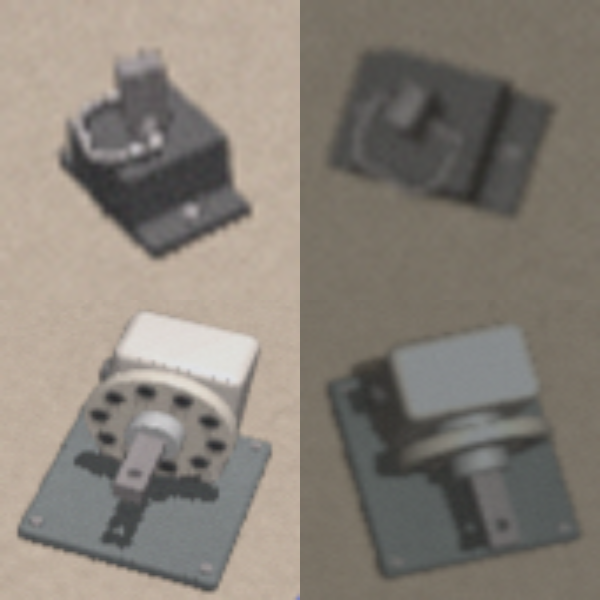

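Run:
```python
from h import *; import pickle
ms=pickle.load(open("pics/scene0.pkl","rb"));mt=pickle.load(open("pics/top0.pkl","rb"))
print("tab top",tri(mt,(213,247.5),ms,(238,200.3)), onz(mt,213,247.5,.074))
for p in [(391,278.5),(439.5,267.4),(377.5,222.7)]: print("top base",onz(mt,*p,.014))
for p in [(365.7,313.3),(420.3,330.7),(436.5,285)]: print("sc base",onz(ms,*p,.014))
# ring bow/top
print("bow",onz(mt,213+(400-408)/6,247.5+(188-105)/6,.043))
print("dish",onz(mt,283,299,.016),"scope",onz(mt,270,237,.3),onz(mt,300,240,.3),"marker",onz(mt,151,290,.01), onz(mt,148,317,.0),"box",onz(mt,461,290,.048))
```

```text
tab top (array([0.56206676, 0.20940925, 0.07134509]), np.float64(0.00012792025652654158)) [0.5616276 0.2088088 0.074    ]
top base [ 0.4970538  -0.23266011  0.014     ]
top base [ 0.52668049 -0.35602284  0.014     ]
top base [ 0.64175438 -0.1997697   0.014     ]
sc base [ 0.48993854 -0.2403164   0.014     ]
sc base [ 0.52110308 -0.35933639  0.014     ]
sc base [ 0.66095443 -0.32657277  0.014     ]
bow [0.5322805  0.21696742 0.043     ]
dish [0.44245303 0.03949487 0.016     ] scope [0.54294038 0.04710035 0.3       ] [ 0.53731659 -0.01385234  0.3       ] marker [0.46313528 0.37224578 0.01      ] [0.39624041 0.37808161 0.        ] box [ 0.4660861  -0.39956318  0.048     ]
```

```bash
cat >> h.py <<'E'
def go(pos,ang):
    "tool down, tool x at world yaw ang deg"
    s=ctrl.observe(); r=R.from_quat(s["eef_rot"])
    a=np.radians(ang); x=np.array([np.cos(a),np.sin(a),0]); z=np.array([0,0,-1.]); y=np.cross(z,x)
    q=R.from_matrix(np.stack([x,y,z],1))
    print("shift",np.round(r.inv().apply(np.array(pos)-s["tool_pos"])*1000,1),"rot",np.round(np.degrees((r.inv()*q).as_rotvec()),2))
def shot(name):
    import pickle
    m=ctrl.camera_model("wrist"); im,d=ctrl.get_image("wrist"); cv2.imwrite(f"pics/{name}.png",im); np.save(f"pics/{name}.npy",d); pickle.dump(m,open(f"pics/{name}.pkl","wb")); return m,im,d
def load(name):
    import pickle
    return pickle.load(open(f"pics/{name}.pkl","rb")),cv2.imread(f"pics/{name}.png"),np.load(f"pics/{name}.npy")
def st():
    s=ctrl.observe(); r=R.from_quat(s["eef_rot"]).as_matrix()
    print("t",round(s["time_s"],2),"p",np.round(np.array(s["tool_pos"])*1000,1),"xyaw",round(np.degrees(np.arctan2(r[1,0],r[0,0])),2),"z",np.round(r[:,2],3),"F",np.round(s["force"],2),"M",np.round(s["moment"],2),"op",np.round(s["opening"],3))
E
python3 -c "
from h import *
go([.562,.209,.15],165)"
```

```text
shift [-420.8 -122.6   81. ] rot [-5.000e-02 -1.000e-02 -1.003e+01]
```

Emit:
drive_tool:
  targets: [-421,-123,81,0,0,-10,-421,-123,81,0,0,-10,-421,-123,81,0,0,-10,-421,-123,81,0,0,-10,-421,-123,81,0,0,-10,-421,-123,81,0,0,-10,-421,-123,81,0,0,-10,-421,-123,81,0,0,-10,-421,-123,81,0,0,-10,-421,-123,81,0,0,-10,-421,-123,81,0,0,-10,-421,-123,81,0,0,-10,-421,-123,81,0,0,-10,-421,-123,81,0,0,-10,-421,-123,81,0,0,-10]
  grip: -1

```text
time_s: 1.4
tool_pos: [0.5615, 0.2096, 0.1505]
eef_rot: [0.13, 0.991, 0.0, 0.0]
force: [0.7, -0.0, -0.4]
opening: 1.005
```

```bash
python3 -c "
from h import *
st(); shot('w1')"
```

```text
t 1.4 p [561.5 209.6 150.5] xyaw 165.03 z [ 0.  0. -1.] F [ 0.7  -0.03 -0.44] M [-0.01 -0.06  0.  ] op 1.005
```

View pics/w1.png

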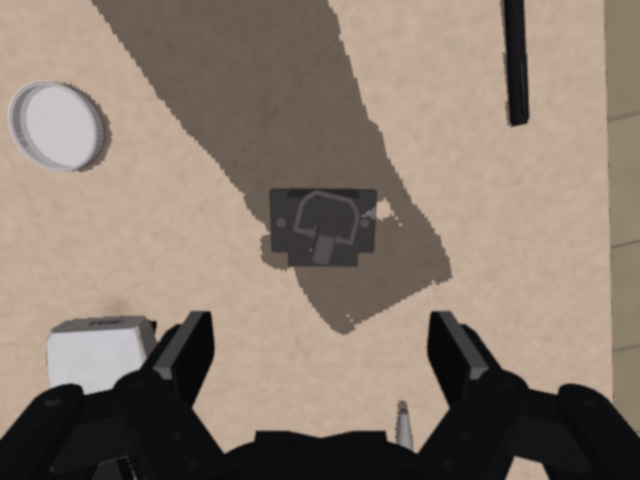

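The stand is centred near (323,227), square to the image. The pin's tab is at about (323,250), and the ring opens upward, turned a few degrees. I'll zoom in.

Run:
```python
from h import *
m,im,d=load("w1")
c=im[180:275,260:390].astype(float); c=np.clip((c-20)*2.2,0,255).astype(np.uint8)
cv2.imwrite("pics/w1c.png",cv2.resize(c,None,fx=6,fy=6,interpolation=cv2.INTER_CUBIC))
dd=d[180:275,260:390]; E=m["extrinsics"]
vs,us=np.mgrid[180:275,260:390]
P=np.array([[atd(m,u,v,d[v,u]) for u in range(260,390)] for v in range(180,275)])
z=P[...,2]; g=np.clip(z/0.09*255,0,255).astype(np.uint8)
cv2.imwrite("pics/w1z.png",cv2.resize(g,None,fx=6,fy=6,interpolation=cv2.INTER_NEAREST))
np.save("pics/w1P.npy",P)
for lo,hi in [(.055,.09),(.038,.050),(.03,.0375)]:
    k=(z>lo)&(z<hi); Q=P[k]; print(lo,k.sum(),Q.mean(0).round(4),Q.min(0).round(4),Q.max(0).round(4))
print(np.median(z[0:8]))
```

```text
0.055 706 [0.56   0.2128 0.0705] [0.5515 0.2035 0.0551] [0.5721 0.2213 0.0747]
0.038 1057 [0.5501 0.2181 0.0422] [0.53   0.1931 0.0381] [0.5738 0.2406 0.0499]
0.03 3369 [0.5605 0.2117 0.035 ] [0.5304 0.1806 0.0301] [0.5939 0.2438 0.0374]
-0.0008775473853169513
```

View pics/w1c.png

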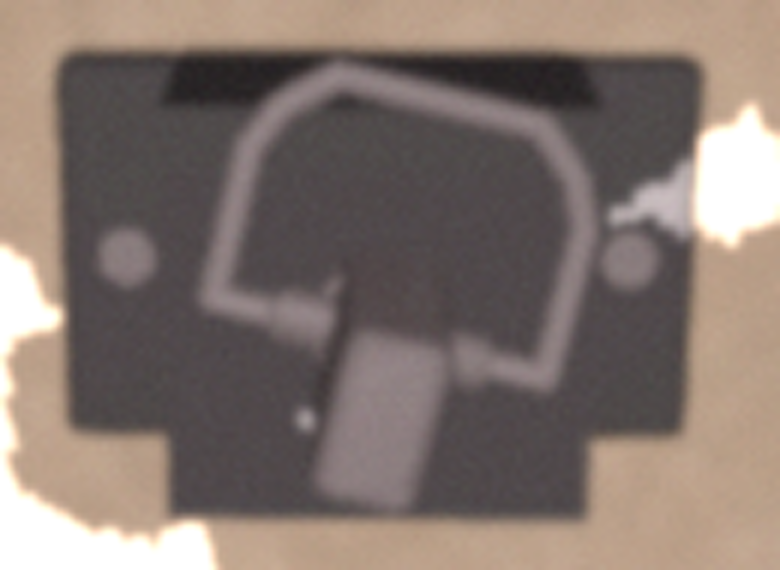

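View pics/w1z.png

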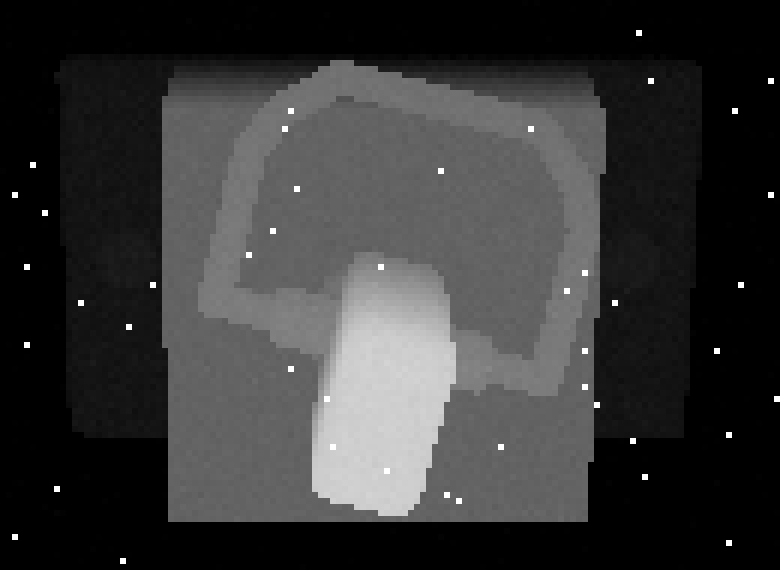

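Run:
```python
from h import *
m,im,d=load("w1"); P=np.load("pics/w1P.npy"); z=P[...,2]
k=(z>.0715)&(z<.0765); k=cv2.morphologyEx(k.astype(np.uint8),cv2.MORPH_OPEN,np.ones((3,3)))>0
r=cv2.minAreaRect((P[k][:,:2]*1000).astype(np.float32)); print("tab top",r,np.median(z[k]))
px=lambda x,y:(260+x/6-.5+.0,180+y/6-.5)
L=onz(m,*px(216,298),.043); Rr=onz(m,*px(548,378),.043); v=L-Rr
print(L,Rr,np.linalg.norm(v),"y-yaw",np.degrees(np.arctan2(v[1],v[0])), (L+Rr)/2)
bl=onz(m,*px(340,78),.043);br=onz(m,*px(540,122),.043);w=bl-br
# left/right bar dir
print("bow yaw",np.degrees(np.arctan2(w[1],w[0])),np.linalg.norm(w),(bl+br)/2)
k2=(z>.039)&(z<.046); 
k3=(z>.033)&(z<.0375); rr=cv2.minAreaRect((P[k3|k2|(z>.05)][:,:2]*1000).astype(np.float32)); print("block",rr)
# tab corners in image
for p in [(352,335),(447,350),(318,490),(408,508)]: print(onz(m,*px(*p),.074))
```

```text
tab top ((562.198974609375, 212.19361877441406), (11.407943725585938, 18.930217742919922), 59.91686248779297) 0.0728569231807635
[0.55221288 0.19505327 0.043     ] [0.5717151  0.23002084 0.043     ] 0.04003832506125407 y-yaw -119.1494177673578 [0.56196399 0.21253706 0.043     ]
bow yaw -117.50390298255498 0.023180658631634366 [0.53631737 0.22600262 0.043     ]
block ((535.9248046875, 219.44090270996094), (52.0159797668457, 107.3699951171875), 74.71240234375)
[0.55104457 0.21188891 0.074     ]
[0.55511476 0.22087526 0.074     ]
[0.56658331 0.20402765 0.074     ]
[0.57097847 0.21261581 0.074     ]
```

```bash
python3 -c "
from h import *
go([.562,.2124,.051],151)"
```

```text
shift [ 0.3  2.6 99.7] rot [2.000e-02 1.000e-02 1.405e+01]
```

Emit:
drive_tool:
  targets: [0,2.6,0,0,0,7,0,2.6,20,0,0,14,0.3,2.6,50,0,0,14,0.3,2.6,80,0,0,14,0.3,2.6,99.5,0,0,14,0.3,2.6,99.5,0,0,14,0.3,2.6,99.5,0,0,14,0.3,2.6,99.5,0,0,14]
  grip: -1

```text
time_s: 2.12
tool_pos: [0.5631, 0.2121, 0.0526]
eef_rot: [0.25, 0.968, 0.001, 0.001]
force: [-0.0, -0.0, 0.2]
opening: 1.002
```

```bash
python3 -c "
from h import *
st(); shot('w2'); s=ctrl.get_image('scene')[0]; cv2.imwrite('pics/s2.png',s)"
```

```text
t 2.12 p [563.1 212.1  52.6] xyaw 151.02 z [ 0.002  0.001 -1.   ] F [-0.   -0.02  0.24] M [ 0.01 -0.06 -0.01] op 1.002
```

View pics/w2.png

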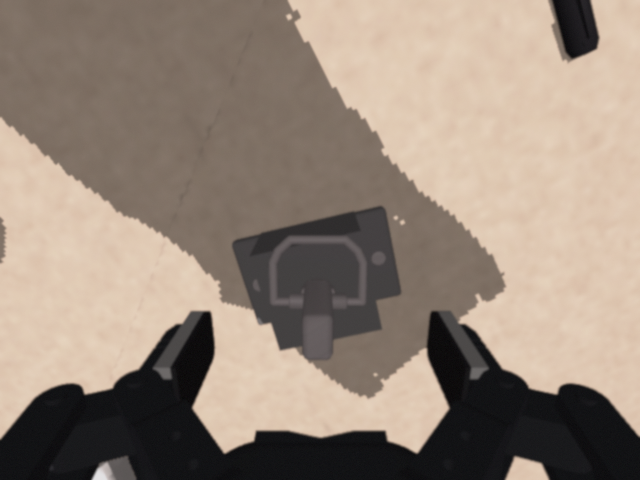

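The ring now looks square to the jaws, with its bars at u = 273 and 365. The tab is at about (317,335), midway between the fingers. I'll re-measure the tab from here.

Run:
```python
from h import *
m,im,d=load("w2")
P=np.array([[atd(m,u,v,d[v,u]) for u in range(230,410)] for v in range(200,365)]); z=P[...,2]
k=(z>.069)&(z<.0775); k=cv2.morphologyEx(k.astype(np.uint8),cv2.MORPH_OPEN,np.ones((3,3)))>0
print(cv2.minAreaRect((P[k][:,:2]*1000).astype(np.float32)),np.median(z[k]))
k=(z>.04)&(z<.046); print(cv2.minAreaRect((P[k][:,:2]*1000).astype(np.float32)))
s=ctrl.observe()
print("TCP px",proj(m,s["tool_pos"]))
```

```text
((562.0982055664062, 212.28431701660156), (11.880207061767578, 20.980249404907227), 60.24998092651367) 0.07267879019669762
((550.3693237304688, 218.71176147460938), (44.08447265625, 33.969459533691406), 61.61096954345703)
TCP px [318.17602915 314.83825393]
```

Emit:
drive_tool:
  targets: [0,0,0,0,0,0,0,0,0,0,0,0,0,0,0,0,0,0,0,0,0,0,0,0,0,0,0,0,0,0,0,0,0,0,0,0,0,0,0,0,0,0,0,0,0,0,0,0]
  grip: 1
  grip_force: 60

```text
time_s: 2.88
tool_pos: [0.5626, 0.2114, 0.051]
eef_rot: [0.251, 0.968, 0.0, 0.0]
force: [0.1, -0.8, 1.7]
opening: 0.126
```

```bash
python3 -c "
from h import *
st()"
```

```text
t 2.88 p [562.6 211.4  51. ] xyaw 150.97 z [ 0.  0. -1.] F [ 0.14 -0.79  1.66] M [ 0.04 -0.04  0.01] op 0.126
```

Emit:
drive_tool:
  targets: [0,0,-10,0,0,0,0,0,-35,0,0,0,0,0,-70,0,0,0,0,0,-105,0,0,0,0,0,-140,0,0,0,0,0,-170,0,0,0,0,0,-170,0,0,0]

```text
time_s: 3.47
tool_pos: [0.5641, 0.2119, 0.2283]
eef_rot: [0.251, 0.968, 0.003, 0.004]
force: [-0.1, 0.1, -0.7]
opening: 0.127
```

```bash
python3 -c "
from h import *
st(); go([.38,.10,.225],172); go([.38,-.12,.225],180);go([.538,-.290,.22],193.5)
im=ctrl.get_image('scene')[0]; cv2.imwrite('pics/s3.png',im[100:340,120:440]); shot('w3')"
```

```text
t 3.47 p [564.1 211.9 228.3] xyaw 150.98 z [ 0.009  0.003 -1.   ] F [-0.12  0.06 -0.65] M [-0.03 -0.05  0.01] op 0.127
shift [ 106.7 -187.2    1.2] rot [  0.33   0.46 -21.02]
shift [-1.000e-01 -3.795e+02  6.000e-01] rot [  0.3    0.49 -29.02]
shift [-220.7 -451.6    6.6] rot [  0.24   0.52 -42.52]
```

View pics/w3.png

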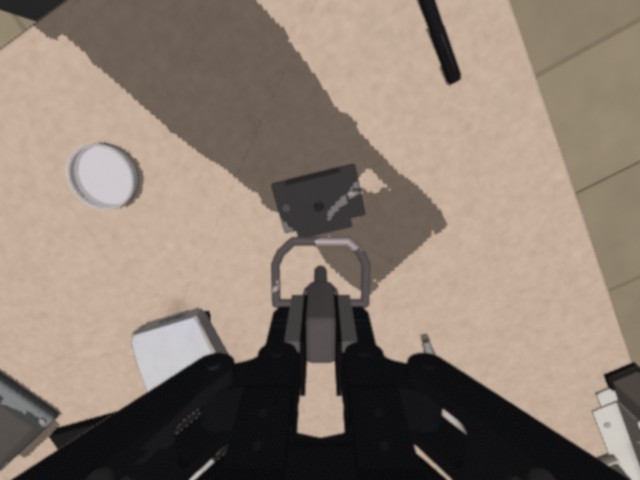

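View pics/s3.png

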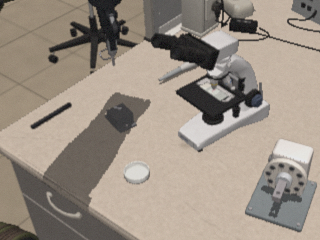

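The pin is held straight between the pads, with the ring level at (320,270) and the stem tip at (320,272). I'll compute the carry waypoints.

```bash
python3 -c "
from h import *
st()
for p,a in [([.40,.20,.225],151),([.37,.0,.225],170),([.40,-.2,.225],190),([.538,-.290,.22],193.5)]: go(p,a)"
```

```text
t 3.57 p [562.6 211.4 222. ] xyaw 150.97 z [ 0.002  0.001 -1.   ] F [-0.86  0.78 -2.27] M [-0.05 -0.05 -0.04] op 0.129
shift [136.6 -88.9  -3.3] rot [ 0.08  0.08 -0.03]
shift [  65.8 -278.3   -3.5] rot [  0.07   0.09 -19.03]
shift [ -57.5 -438.6   -3.5] rot [  0.05   0.1  -39.03]
shift [-221.8 -450.4    1.7] rot [  0.05   0.1  -42.53]
```

Emit:
drive_tool:
  targets: [35,-22,-3,0,0,0,70,-45,-3,0,0,0,105,-67,-3,0,0,0,137,-89,-3,0,0,0,119,-126,-3,0,0,-4,101,-165,-3,0,0,-8,84,-203,-3,0,0,-12,75,-240,-3,0,0,-15,66,-278,-3,0,0,-19,41,-310,-3,0,0,-23,17,-342,-3,0,0,-27,-8,-374,-3,0,0,-31,-33,-406,-3,0,0,-35,-57,-439,-3,0,0,-39,-90,-441,-2,0,0,-41,-130,-444,-1,0,0,-42.5,-170,-447,0,0,0,-42.5,-205,-449,1,0,0,-42.5,-222,-450,2,0,0,-42.5,-222,-450,2,0,0,-42.5]

```text
time_s: 5.23
tool_pos: [0.5394, -0.2909, 0.2155]
eef_rot: [-0.117, 0.993, 0.001, -0.002]
force: [-1.7, -0.2, -1.9]
opening: 0.128
```

```bash
python3 -c "
from h import *
st()"
```

```text
t 5.23 p [ 539.4 -290.9  215.5] xyaw -166.55 z [-0.004  0.002 -1.   ] F [-1.68 -0.16 -1.86] M [ 0.04  0.   -0.05] op 0.128
```

Emit:
drive_tool:
  targets: [0,0,0,0,0,0,0,0,0,0,0,0,0,0,0,0,0,0,0,0,0,0,0,0]

```text
time_s: 5.57
tool_pos: [0.5378, -0.2894, 0.2191]
eef_rot: [-0.117, 0.993, -0.0, 0.0]
force: [-0.1, 0.1, -1.2]
opening: 0.127
```

```bash
python3 -c "
from h import *
st();shot('w4')"
```

```text
t 5.57 p [ 537.8 -289.4  219.1] xyaw -166.52 z [ 0. -0. -1.] F [-0.14  0.1  -1.17] M [ 0.   -0.04 -0.02] op 0.127
```

View pics/w4.png

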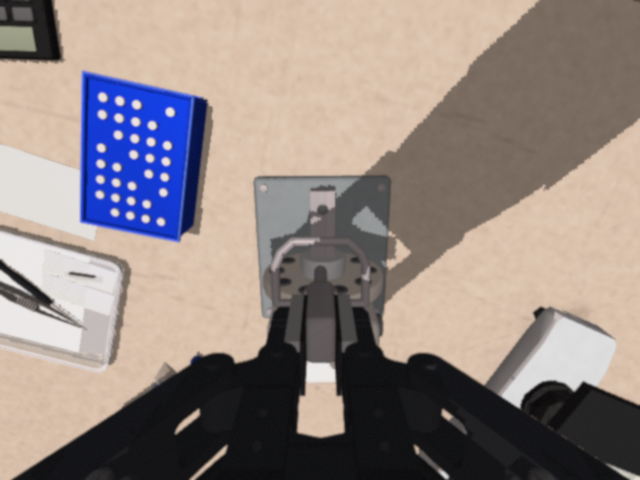

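The nose points straight up in the picture: its free end is at about (322,187), the hole at (322,211), and the stem tip at (320,270). I'll measure the hole and the nose's edges.

Run:
```python
from h import *
m,im,d=load("w4")
c=im[170:290,255:390]; cv2.imwrite("pics/w4c.png",cv2.resize(c,None,fx=5,fy=5,interpolation=cv2.INTER_CUBIC))
us=range(250,395); vs=range(170,300)
P=np.array([[atd(m,u,v,d[v,u]) for u in us] for v in vs]); z=P[...,2]
k=(z>.087)&(z<.096); k[60:]=0
Q=P[k]; print(np.median(Q[:,2]),k.sum()); r=cv2.minAreaRect((Q[:,:2]*1000).astype(np.float32)); print(r)
kk=(k*255).astype(np.uint8); cv2.imwrite("pics/w4k.png",cv2.resize(kk,None,fx=5,fy=5,interpolation=cv2.INTER_NEAREST))
g=cv2.cvtColor(im,cv2.COLOR_BGR2GRAY)
print(g[200:222,308:338])
```

```text
0.09099976031152784 871
((524.629150390625, -290.6846618652344), (29.49636459350586, 17.7287540435791), 13.92732048034668)
[[151 156 166 174 176 176 177 176 175 175 175 177 177 180 179 177 176 176
  177 181 182 182 181 181 180 177 155 116  86  80]
 [151 157 166 173 175 176 175 175 175 175 175 176 178 179 179 177 175 176
  178 181 181 182 181 180 179 176 156 115  85  80]
 [152 157 166 173 175 176 175 174 174 175 175 175 176 175 175 174 173 174
  177 180 182 181 181 180 180 175 155 115  85  79]
 [152 157 166 172 175 175 175 175 175 175 173 171 167 164 164 164 166 168
  174 179 182 181 180 180 179 175 155 115  85  81]
 [152 157 164 172 175 176 175 175 173 172 166 156 148 143 142 143 145 154
  166 175 181 181 179 179 180 174 155 114  85  79]
 [152 156 162 171 175 175 175 175 172 166 152 132 117 114 114 115 118 127
  147 165 177 180 180 179 178 172 150 112  84  80]
 [152 155 162 171 175 175 174 174 168 153 128 105  92  89  90  90  92 100
  121 148 170 178 177 174 171 163 139 104  83  79]
 [152 155 163 171 174 175 174 172 161 137 106  87  82  80  80  79  81  85
   99 128 160 174 170 158 15
[... 1073 characters left out ...]
100  93  91  89  89  90
   93  94  94  95  95  95  95  93  89  83  79  79]
 [ 99  85  92 108 128 150 160 159 152 140 134 131 121 105  94  92  91  92
   92  94  95  96  95  95  94  93  90  83  80  79]
 [ 94  89 107 130 148 164 170 170 167 161 156 152 137 112  96  92  92  91
   93  94  94  96  95  94  94  94  90  83  80  79]
 [ 87  93 122 149 164 169 171 171 168 161 154 150 134 109  95  92  91  91
   93  94  96  94  94  94  95  93  90  83  81  80]
 [ 84  94 126 157 170 170 168 166 159 144 131 128 115 100  95  92  91  92
   93  94  96  96  95  95  94  94  90  83  80  79]
 [ 83  92 124 157 169 165 154 151 144 123 107 103 100  94  94  92  91  92
   92  94  95  96  95  95  94  95  90  83  80  79]]
```

View pics/w4c.png

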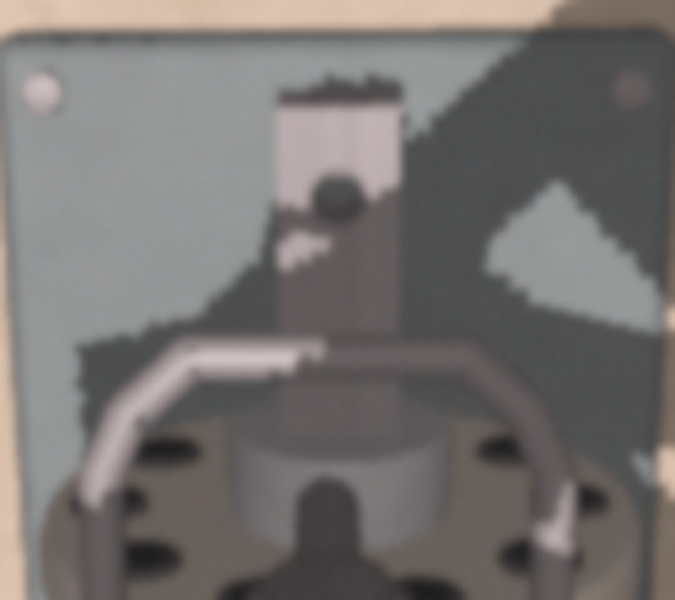

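View pics/w4k.png

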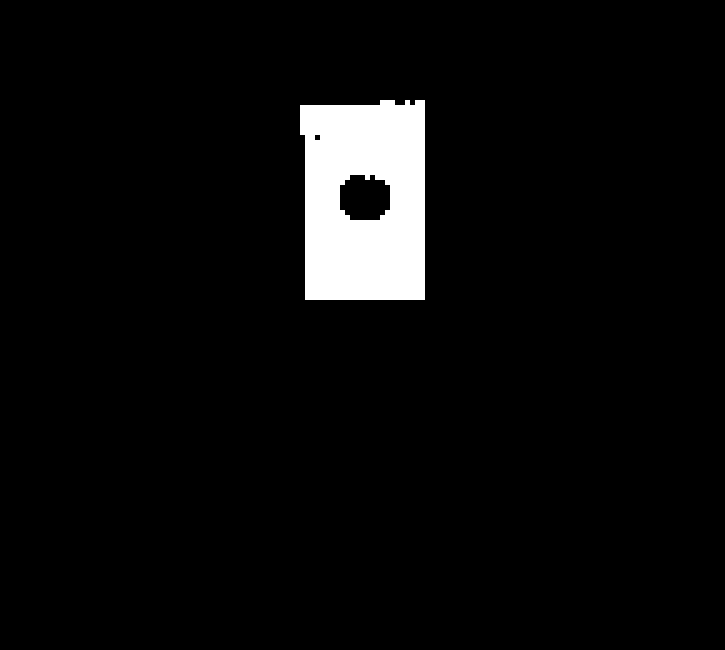

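Run:
```python
from h import *
m,im,d=load("w4")
s=ctrl.observe(); p0=np.array([.5378,-.2894,.2191]); r=R.from_quat(s["eef_rot"])
us=np.arange(290,350); vs=np.arange(180,236)
P=np.array([[atd(m,u,v,d[v,u]) for u in us] for v in vs]); z=P[...,2]
k=((z>.087)&(z<.096)).astype(np.uint8)
def rep(n,w): print(n,np.round(w*1000,1),"tool",np.round(r.inv().apply(w-p0)*1000,1))
for zz in (.091,.092):
  for q in [(322.3,209.2)]: rep("hole",onz(m,*q,zz))
  rep("endL",onz(m,311,190.5,zz)); rep("endR",onz(m,335,190.5,zz)); 
  rep("midend",onz(m,322.8,190.5,zz)); rep("mid230",onz(m,322.8,228,zz))
# edges at half intensity/ depth
L=[];Rr=[]
for v in range(193,232):
    row=np.where(k[v-180])[0]; L.append(onz(m,us[row[0]]-.5,v,.092)); Rr.append(onz(m,us[row[-1]]+.5,v,.092))
for e in (L,Rr):
    e=np.array(e)*1000; vx,vy,x0,y0=cv2.fitLine(e[:,:2].astype(np.float32),cv2.DIST_HUBER,0,.01,.01).ravel(); print(np.degrees(np.arctan2(vy,vx)),x0,y0)
# pin tip in picture: plane-free: project nominal
ax=np.array([.9,0,46])/1000
for t in ([0,0,46],[.9,0,46]): print("tip px",proj(m,p0+r.apply(np.array(t)/1000)))
```

```text
hole [ 523.6 -290.8   91. ] tool [ 14.2   2.  128.1]
endL [ 511.9 -302.1   91. ] tool [ 28.2  -6.3 128.1]
endR [ 507.8 -285.1   91. ] tool [ 28.2  11.2 128.1]
midend [ 509.9 -293.8   91. ] tool [ 28.2   2.3 128.1]
mid230 [ 537.7 -287.    91. ] tool [ -0.4   2.4 128.1]
hole [ 523.4 -290.9   92. ] tool [ 14.4   2.  127.1]
endL [ 511.7 -302.1   92. ] tool [ 28.4  -6.3 127.1]
endR [ 507.7 -285.2   92. ] tool [ 28.4  11.2 127.1]
midend [ 509.7 -293.8   92. ] tool [ 28.4   2.3 127.1]
mid230 [ 537.4 -287.1   92. ] tool [-1.000e-01  2.400e+00  1.271e+02]
13.025753 526.7426 -299.04688
14.186835 527.1101 -280.64294
tip px [319.4550763  270.69334507]
tip px [319.45446122 269.16824785]
```

Run:
```python
from h import *
m,im,d=load("w4"); r=R.from_quat(ctrl.observe()["eef_rot"]); p0=np.array([.5378,-.2894,.2191])
T={}
for v in range(262,284,2):
    o=[]
    for u in range(308,334):
        t=r.inv().apply(atd(m,u,v,d[v,u])-p0)*1000
        if d[v,u]>0 and t[2]<60: o.append((u,t))
    if o:
        t=np.array([b for _,b in o]); i=np.argmin(t[:,2]); print(v,o[0][0],o[-1][0],"mid",(o[0][0]+o[-1][0])/2,"ymid",np.round((t[0,1]+t[-1,1])/2,2),"z range",t[:,2].min().round(1),t[:,2].max().round(1),"xmax/min",t[:,0].max().round(1),t[:,0].min().round(1))
```

```text
266 318 323 mid 320.5 ymid 0.57 z range 43.6 45.4 xmax/min 3.7 3.0
268 315 325 mid 320.0 ymid 0.3 z range 40.7 45.1 xmax/min 3.8 2.0
270 314 326 mid 320.0 ymid 0.29 z range 38.5 44.5 xmax/min 3.6 1.0
272 314 326 mid 320.0 ymid 0.28 z range 35.8 41.5 xmax/min 3.7 1.2
274 314 326 mid 320.0 ymid 0.27 z range 33.2 39.5 xmax/min 3.7 0.9
276 314 326 mid 320.0 ymid 0.3 z range 30.7 36.6 xmax/min 3.7 1.0
278 314 326 mid 320.0 ymid 0.29 z range 28.1 33.0 xmax/min 3.8 1.5
280 314 327 mid 320.5 ymid 0.58 z range 14.3 32.9 xmax/min 9.0 0.5
282 311 329 mid 320.0 ymid 0.3 z range 12.6 15.4 xmax/min 8.8 7.5
```

Emit:
drive_tool:
  targets: [7,1,20,0,0,0,14,1.9,45,0,0,0,14,1.9,65,0,0,0,14,1.9,75,0,0,0,14,1.9,75,0,0,0,14,1.9,75,0,0,0,14,1.9,75,0,0,0,14,1.9,75,0,0,0]

```text
time_s: 6.28
tool_pos: [0.5248, -0.2915, 0.1452]
eef_rot: [-0.117, 0.993, -0.001, 0.001]
force: [-0.2, -0.0, -1.8]
opening: 0.127
```

```bash
python3 -c "
from h import *
st();m,im,d=shot('w5'); cv2.imwrite('pics/w5c.png',cv2.resize(im[220:345,250:390],None,fx=5.5,fy=4.7,interpolation=cv2.INTER_CUBIC))"
```

```text
t 6.28 p [ 524.8 -291.5  145.2] xyaw -166.52 z [ 0.002 -0.001 -1.   ] F [-0.19 -0.02 -1.79] M [-0.01 -0.01 -0.04] op 0.127
```

View pics/w5c.png

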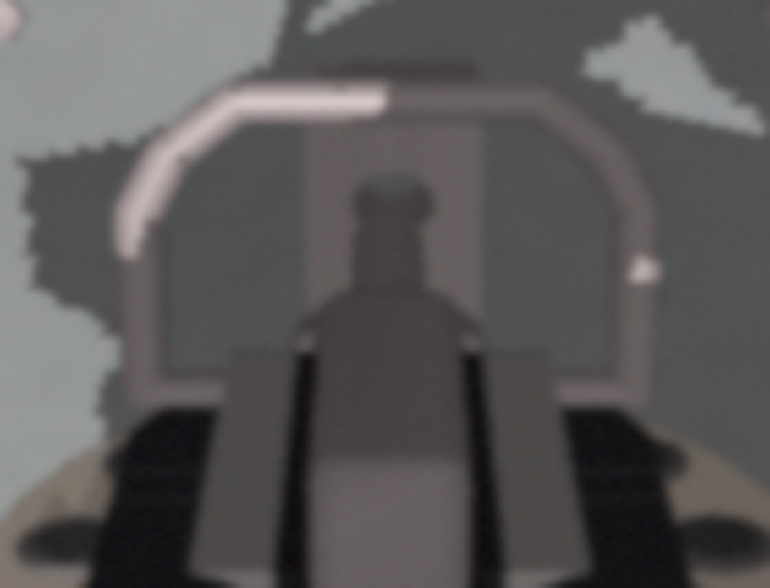

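The stem tip at about (321,270) stands over the hole at about (321.5,262). I'll measure what offset remains.

```bash
cat > meas.py <<'E'
from h import *
import sys
def run(name,s):
    m,im,d=load(name); r=R.from_quat(s["eef_rot"]); p0=np.array(s["tool_pos"])
    us=np.arange(285,360); vs=np.arange(225,300)
    W=np.array([[atd(m,u,v,d[v,u]) for u in us] for v in vs])
    T=r.inv().apply(W.reshape(-1,3)-p0).reshape(W.shape)*1000; z=W[...,2]
    valid=d[225:300,285:360]>0
    for i,v in enumerate(vs):
        if v%3: continue
        top=(np.abs(z[i]-.0912)<.003)&valid[i]; st_=(T[i,:,2]<50)&valid[i]&(np.abs(T[i,:,0])<9)&(np.abs(T[i,:,1])<7)
        a=np.where(top)[0]; b=np.where(st_)[0]
        if len(a)<3: continue
        gaps=[(us[a[j]],us[a[j+1]]) for j in range(len(a)-1) if a[j+1]-a[j]>2]
        gy=[(round(T[i,g0-285,1],1),round(T[i,g1-285,1],1)) for g0,g1 in gaps]
        out=[v,"nose y",T[i,a[0],1].round(1),T[i,a[-1],1].round(1),"x",T[i,a,0].mean().round(1),"gaps",gaps,gy]
        if len(b): out+=["stem",us[b[0]],us[b[-1]],T[i,b[0],1].round(2),T[i,b[-1],1].round(2),"xm",T[i,b,0].max().round(1),"z",T[i,b,2].min().round(1),T[i,b,2].max().round(1)]
        print(*out)
if __name__=="__main__": st(); run(sys.argv[1],ctrl.observe())
E
python3 meas.py w5
python3 - <<'E'
from h import *
m,im,d=load("w5"); g=cv2.cvtColor(im,cv2.COLOR_BGR2GRAY)
print(g[254:268,303:342])
E
```

```text
t 6.33 p [ 524.7 -291.4  145. ] xyaw -166.52 z [ 0.002 -0.001 -1.   ] F [-0.22 -0.38 -1.24] M [-0.07  0.01 -0.  ] op 0.125
246 nose y -8.1 9.6 x 11.3 gaps [] []
249 nose y -8.2 9.7 x 9.5 gaps [] []
252 nose y -7.6 9.7 x 7.7 gaps [] []
255 nose y -7.6 9.7 x 5.9 gaps [] []
258 nose y -7.6 9.8 x 4.0 gaps [(np.int64(317), np.int64(325))] [(np.float64(-1.5), np.float64(3.0))]
261 nose y -7.7 9.8 x 2.3 gaps [(np.int64(314), np.int64(328))] [(np.float64(-3.2), np.float64(4.7))]
264 nose y -7.7 9.9 x 0.5 gaps [(np.int64(314), np.int64(328))] [(np.float64(-3.2), np.float64(4.8))]
267 nose y -7.7 9.8 x -1.4 gaps [(np.int64(315), np.int64(326))] [(np.float64(-2.6), np.float64(3.6))] stem 316 324 -1.94 2.39 xm 3.5 z 42.3 45.3
270 nose y -7.7 9.9 x -3.2 gaps [(np.int64(313), np.int64(327))] [(np.float64(-3.8), np.float64(4.2))] stem 314 326 -2.99 3.46 xm 3.4 z 38.4 43.4
273 nose y -7.8 9.9 x -5.1 gaps [(np.int64(313), np.int64(327))] [(np.float64(-3.8), np.float64(4.2))] stem 314 326 -2.94 3.4 xm 3.9 z 33.5 40.1
276 nose y -7.8 9.9 x -6.9 gaps [(np.int64(313), np.int64(327))] [(np.float64(-3.8), 
[... 1506 characters left out ...]
85 75 65 63 64 64 67 69 68 67 67 65 65 63
  66 76 89 95 97 97 96 97 96 94 91 83 81 81 81]
 [81 82 87 92 94 94 95 94 94 91 86 74 65 62 63 64 66 66 67 66 66 65 64 62
  65 75 87 95 97 96 97 96 97 95 89 83 82 81 81]
 [80 82 88 92 95 94 95 94 94 91 86 75 65 63 63 64 65 65 66 66 65 63 63 63
  66 75 88 95 97 96 96 96 97 93 89 83 82 81 82]
 [81 82 87 92 94 94 94 95 94 93 88 78 67 63 64 64 65 67 66 66 65 64 63 64
  68 79 89 95 97 96 97 97 97 93 89 83 82 81 81]
 [81 83 88 91 94 94 94 94 94 93 89 81 70 65 65 65 67 67 67 67 66 64 64 67
  74 85 92 96 96 97 96 97 97 94 89 83 81 80 82]
 [82 83 88 93 95 94 94 94 94 93 91 83 73 67 66 67 67 68 68 66 66 66 67 73
  82 91 96 97 97 96 96 97 96 94 89 83 81 81 82]]
```

Emit:
drive_tool:
  targets: [0.2,0.6,0,0,0,0,0.2,0.6,2,0,0,0,0.2,0.6,4,0,0,0,0.2,0.6,4.8,0,0,0,0.2,0.6,5.4,0,0,0,0.2,0.6,5.8,0,0,0,0.2,0.6,6.2,0,0,0,0.2,0.6,6.6,0,0,0,0.2,0.6,6.6,0,0,0]

```text
time_s: 7.08
tool_pos: [0.5239, -0.2907, 0.1371]
eef_rot: [-0.117, 0.993, 0.0, -0.0]
force: [-0.2, -0.9, -1.3]
opening: 0.129
```

```bash
python3 -c "
from h import *
st()"
```

```text
t 7.08 p [ 523.9 -290.7  137.1] xyaw -166.53 z [-0.  0. -1.] F [-0.25 -0.9  -1.3 ] M [ 0.   -0.06 -0.03] op 0.129
```

Emit:
drive_tool:
  targets: [0,0,0.5,0,0,0,0,0,1,0,0,0,0,0,1.5,0,0,0,0,0,2,0,0,0,0,0,2,0,0,0]

```text
time_s: 7.5
tool_pos: [0.5238, -0.2906, 0.1351]
eef_rot: [-0.117, 0.993, 0.0, -0.0]
force: [0.4, 0.7, -0.6]
opening: 0.127
```

```bash
python3 -c "
from h import *
st();m,im,d=shot('w6'); cv2.imwrite('pics/w6c.png',cv2.resize(im[220:345,250:390],None,fx=5.5,fy=4.7,interpolation=cv2.INTER_CUBIC))"
```

```text
t 7.5 p [ 523.8 -290.6  135.1] xyaw -166.52 z [-0.  0. -1.] F [ 0.38  0.69 -0.6 ] M [-0.05  0.01  0.  ] op 0.127
```

View pics/w6c.png

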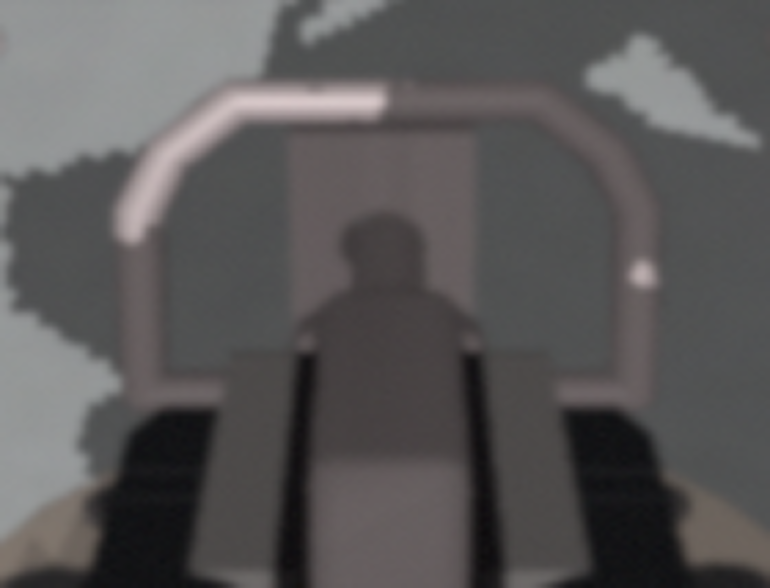

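The tip is about 3 mm into the hole with no force. The stem fills the right part of the hole mouth at (320,273), so I'll shift back 0.3 mm and go on down in small steps.

Emit:
drive_tool:
  targets: [0,-0.3,0,0,0,0,0,-0.3,1,0,0,0,0,-0.3,2,0,0,0,0,-0.3,3,0,0,0,0,-0.3,4,0,0,0,0,-0.3,5,0,0,0,0,-0.3,6,0,0,0,0,-0.3,6,0,0,0]

```text
time_s: 8.22
tool_pos: [0.524, -0.2909, 0.1289]
eef_rot: [-0.117, 0.993, 0.0, -0.0]
force: [2.3, 0.5, -2.7]
opening: 0.125
```

```bash
python3 -c "
from h import *
st()"
```

```text
t 8.22 p [ 524.  -290.9  128.9] xyaw -166.53 z [-0.  0. -1.] F [ 2.32  0.48 -2.7 ] M [ 0.14 -0.51  0.01] op 0.125
```

Emit:
drive_tool:
  targets: [-0.3,0,0,0,0,0,-0.3,0,1,0,0,0,-0.3,0,2,0,0,0,-0.3,0,3,0,0,0,-0.3,0,4,0,0,0,-0.3,0,4,0,0,0]

```text
time_s: 8.72
tool_pos: [0.5241, -0.2908, 0.1249]
eef_rot: [-0.117, 0.993, 0.0, -0.0]
force: [3.2, 1.0, -2.2]
opening: 0.122
```

```bash
python3 -c "
from h import *
st()"
```

```text
t 8.72 p [ 524.1 -290.8  124.9] xyaw -166.53 z [-0.  0. -1.] F [ 3.2   1.   -2.24] M [ 0.14 -0.5   0.05] op 0.122
```

Emit:
drive_tool:
  targets: [0,0,1,0,0,0,0,0,2,0,0,0,0,0,3,0,0,0,0,0,4,0,0,0,0,0,5,0,0,0,0,0,6,0,0,0,0,0,6,0,0,0]

```text
time_s: 9.3
tool_pos: [0.5241, -0.2908, 0.1189]
eef_rot: [-0.117, 0.993, 0.0, -0.0]
force: [2.1, 1.2, -1.9]
opening: 0.127
```

```bash
python3 -c "
from h import *
st()"
```

```text
t 9.3 p [ 524.1 -290.8  118.9] xyaw -166.52 z [-0.  0. -1.] F [ 2.12  1.21 -1.9 ] M [ 0.17 -0.51  0.03] op 0.127
```

Emit:
drive_tool:
  targets: [0,0,1.5,0,0,0,0,0,3,0,0,0,0,0,4.5,0,0,0,0,0,6,0,0,0,0,0,7.5,0,0,0,0,0,9,0,0,0,0,0,10,0,0,0,0,0,10,0,0,0]

```text
time_s: 9.97
tool_pos: [0.5241, -0.2908, 0.1088]
eef_rot: [-0.117, 0.993, 0.0, -0.0]
force: [1.7, 1.9, -2.3]
opening: 0.124
```

```bash
python3 -c "
from h import *
st()"
```

```text
t 9.97 p [ 524.1 -290.8  108.8] xyaw -166.53 z [-0.  0. -1.] F [ 1.67  1.89 -2.29] M [ 0.17 -0.48  0.  ] op 0.124
```

Emit:
drive_tool:
  targets: [0,0,0.4,0,0,0,0,0,0.8,0,0,0,0,0,1.2,0,0,0,0,0,1.5,0,0,0,0,0,1.8,0,0,0,0,0,1.8,0,0,0]

```text
time_s: 10.47
tool_pos: [0.5242, -0.2909, 0.1073]
eef_rot: [-0.117, 0.993, -0.0, -0.0]
force: [2.2, 0.2, -1.7]
opening: 0.129
```

```bash
python3 -c "
from h import *
st()"
```

```text
t 10.47 p [ 524.2 -290.9  107.3] xyaw -166.52 z [-0. -0. -1.] F [ 2.19  0.15 -1.74] M [ 0.13 -0.48  0.01] op 0.129
```

Emit:
drive_tool:
  targets: [0,0,0.2,0,0,0,0,0,0.4,0,0,0,0,0,0.6,0,0,0,0,0,0.6,0,0,0]

```text
time_s: 10.8
tool_pos: [0.5243, -0.2909, 0.107]
eef_rot: [-0.117, 0.993, -0.0, 0.0]
force: [1.7, 1.3, 1.1]
opening: 0.125
```

```bash
python3 -c "
from h import *
st()"
```

```text
t 10.8 p [ 524.3 -290.9  107. ] xyaw -166.52 z [ 0. -0. -1.] F [1.65 1.27 1.06] M [ 0.16 -0.36  0.01] op 0.125
```

Emit:
drive_tool:
  targets: [0,0,0.2,0,0,0,0,0,0.4,0,0,0,0,0,0.5,0,0,0,0,0,0.5,0,0,0]

```text
time_s: 11.13
tool_pos: [0.5243, -0.2909, 0.1069]
eef_rot: [-0.117, 0.993, -0.0, 0.0]
force: [-0.1, 1.8, 6.1]
opening: 0.133
```

```bash
python3 -c "
from h import *
st();m,im,d=shot('w7'); cv2.imwrite('pics/w7c.png',cv2.resize(im[220:345,250:390],None,fx=5.5,fy=4.7,interpolation=cv2.INTER_CUBIC))"
```

```text
t 11.13 p [ 524.3 -290.9  106.9] xyaw -166.52 z [ 0. -0. -1.] F [-0.06  1.77  6.12] M [0.44 0.08 0.04] op 0.133
```

View pics/w7c.png

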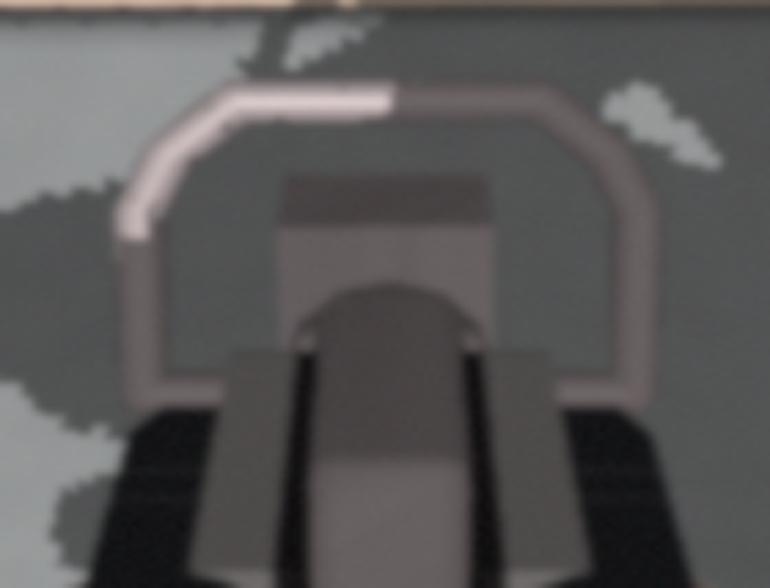

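The z reading has stalled at 106.9 with about 7.8 N net, which matches the expected seat at 107.0. The collar is on the nose, and I'll confirm with a slightly firmer press of under 15 N.

Emit:
drive_tool:
  targets: [0,0,0.2,0,0,0,0,0,0.4,0,0,0,0,0,0.4,0,0,0]

```text
time_s: 11.43
tool_pos: [0.5243, -0.291, 0.1068]
eef_rot: [-0.117, 0.993, -0.0, 0.0]
force: [-1.6, 2.1, 10.1]
opening: 0.124
```

```bash
python3 -c "
from h import *
st()"
```

```text
t 11.43 p [ 524.3 -291.   106.8] xyaw -166.53 z [ 0. -0. -1.] F [-1.61  2.14 10.14] M [ 0.59  0.32 -0.02] op 0.124
```

Emit:
drive_tool:
  targets: [0,0,-0.6,0,0,0,0,0,-1.1,0,0,0,0,0,-1.1,0,0,0]

```text
time_s: 11.68
tool_pos: [0.5242, -0.2909, 0.1069]
eef_rot: [-0.117, 0.993, -0.0, -0.0]
force: [1.7, 0.9, 1.2]
opening: 0.124
```

```bash
python3 -c "
from h import *
st()"
```

```text
t 11.68 p [ 524.2 -290.9  106.9] xyaw -166.53 z [-0. -0. -1.] F [1.73 0.87 1.2 ] M [ 0.15 -0.35 -0.02] op 0.124
```

Emit:
drive_tool:
  targets: [0,0,0,0,0,0,0,0,0,0,0,0,0,0,0,0,0,0,0,0,0,0,0,0,0,0,0,0,0,0,0,0,0,0,0,0]
  grip: 0

```text
time_s: 12.18
tool_pos: [0.5242, -0.2909, 0.1069]
eef_rot: [-0.117, 0.993, 0.0, -0.0]
force: [-0.1, -0.6, -0.3]
opening: 0.5
```

Emit:
drive_tool:
  targets: [0,0,-15,0,0,0,0,0,-45,0,0,0,0,0,-75,0,0,0,0,0,-75,0,0,0,0,0,-75,0,0,0,0,0,-75,0,0,0]
  grip: 0.34

```text
time_s: 12.68
tool_pos: [0.524, -0.2908, 0.1813]
eef_rot: [-0.117, 0.993, 0.0, -0.0]
force: [0.1, -0.8, 0.3]
opening: 0.332
```

```bash
python3 -c "
from h import *
st();m,im,d=shot('w8'); 
c=ctrl.get_image('scene')[0][225:325,350:460]; cv2.imwrite('pics/s8.png',cv2.resize(c,None,fx=5,fy=5,interpolation=cv2.INTER_CUBIC))"
```

```text
t 12.68 p [ 524.  -290.8  181.3] xyaw -166.53 z [-0.001  0.    -1.   ] F [ 0.13 -0.8   0.33] M [ 0.03 -0.04  0.02] op 0.332
```

View pics/w8.png

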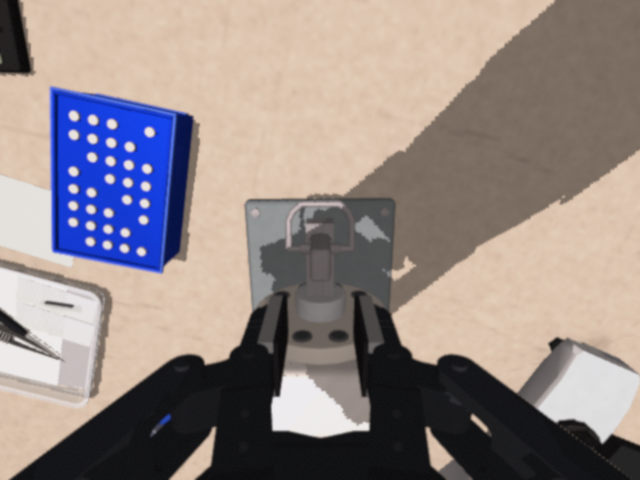

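View pics/s8.png

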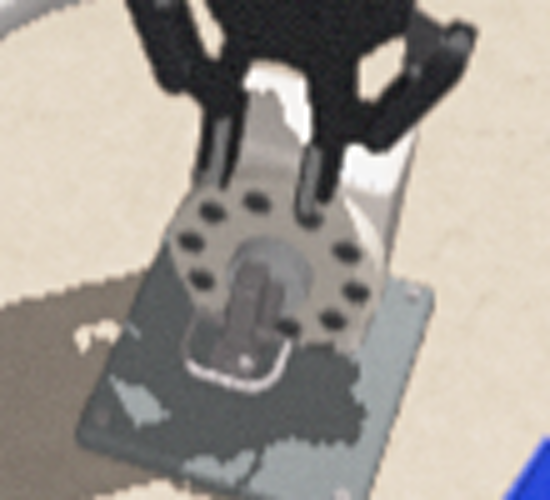

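The pin stands upright in the nose with its ring level towards the free end. In the wrist picture the tab is at (320,260) and the bow at (320,206). I'll measure the pin, the ring and the open fingers in the tool frame.

```bash
cat > m2.py <<'E'
from h import *
import sys
m,im,d=load(sys.argv[1]); s=ctrl.observe(); r=R.from_quat(s["eef_rot"]); p0=np.array(s["tool_pos"]); print(np.round(p0*1000,1))
us,vs=np.meshgrid(np.arange(200,440),np.arange(190,400)); E=np.array(m["extrinsics"])
F=f(m); X=np.stack([us.ravel(),vs.ravel()],-1).astype(float)
q=cv2.undistortPoints(X.reshape(-1,1,2),np.array([[F,0,m["cx"]],[0,F,m["cy"]],[0,0,1]]),np.array([m["k1"],0,0,0,0.])).reshape(-1,2)
dd=d[vs.ravel(),us.ravel()]; C=np.c_[q*dd[:,None],dd]; W=C@E[:3,:3].T+E[:3,3]
T=r.inv().apply(W-p0)*1000; ok=dd>0; T=T[ok];W=W[ok];px=X[ok]
def bb(n,k):
    if k.sum(): print(n,k.sum(),"tool min",np.percentile(T[k],2,axis=0).round(1),"max",np.percentile(T[k],98,axis=0).round(1),"med",np.median(T[k],0).round(1),"Wz med",np.median(W[k,2]).round(4),"px",px[k].min(0),px[k].max(0))
z=W[:,2]*1000; dx=T[:,0]; dy=T[:,1]
near=(np.abs(dy)<25)&(dx>-15)&(dx<40)
bb("nose top",near&(np.abs(z-91.5)<2)&(np.abs(dy)<12))
bb("collar/ring 94-103",near&(z>94.5)&(z<104))
bb("ring only",near&(z>95)&(z<104)&(dx>12))
bb("tab top",near&(z>126)&(z<134))
if len(sys.argv)>2:
  bb("finger L",(T[:,2]<12)&(T[:,2]>-25)&(dy<0)&(dx<20)&(dx>-20)); bb("finger R",(T[:,2]<12)&(T[:,2]>-25)&(dy>0)&(dx<20)&(dx>-20))
  for a in range(-24,10,3):
    k=(T[:,2]>a)&(T[:,2]<=a+3)&(np.abs(dy)<40)&(np.abs(dx)<20); 
    for n,kk in (("L",k&(dy<0)),("R",k&(dy>0))):
        if kk.sum()>3: print(a,n,kk.sum(),"y",dy[kk].min().round(1),dy[kk].max().round(1),"x",dx[kk].min().round(1),dx[kk].max().round(1))
E
python3 m2.py w8 f
```

```text
[ 523.8 -290.7  180.7]
nose top 422 tool min [-14.1  -9.1  88.3] max [13.7  8.7 91. ] med [ 8.8 -0.6 89.6] Wz med 0.0911 px [306. 223.] [333. 265.]
collar/ring 94-103 1251 tool min [ -2.2 -21.3  78.4] max [29.2 21.4 85.9] med [10.9  0.1 82.8] Wz med 0.0979 px [286. 201.] [354. 253.]
ring only 560 tool min [ 12.7 -20.7  82.2] max [29.2 21.3 85.6] med [24.8 -0.6 84.3] Wz med 0.0965 px [286. 201.] [354. 229.]
tab top 668 tool min [-9.3 -5.5 50.7] max [ 9.   5.8 54. ] med [ 0.4  0.1 51.9] Wz med 0.1287 px [310. 248.] [330. 281.]
finger L 1143 tool min [-10.2 -26.9 -24.7] max [ 10.5 -13.6  -2.1] med [  6.3 -17.2 -15.7] Wz med 0.1964 px [244. 296.] [288. 374.]
finger R 1148 tool min [-10.2  14.4 -24.6] max [10.6 27.7 -2.1] med [  6.4  18.  -15.8] Wz med 0.1965 px [353. 296.] [397. 370.]
-24 L 199 y -27.2 -13.6 x -11.7 10.8
-24 R 187 y 14.4 28.1 x -12.0 10.9
-21 L 188 y -27.4 -13.6 x -10.0 10.8
-21 R 188 y 14.4 28.1 x -11.7 11.4
-18 L 177 y -27.5 -13.6 x -11.4 10.6
-18 R 182 y 14.4 28.0 x -12.2 10.8
-15 L 156 y -27.4 -13.6 x -11.4 10.6
-15 R 151 y 14.4 27.9 x -11.3 10.8
-12 L 146 y -27.2 -13.6 x -12.4 10.7
-12 R 152 y 14.4 28.1 x -12.8 10.7
-9 L 124 y -26.0 -13.6 x -12.2 10.8
-9 R 126 y 14.4 27.6 x -11.7 10.6
-6 L 63 y -20.3 -13.5 x -7.6 10.7
-6 R 66 y 14.4 21.1 x -7.5 10.3
-3 L 29 y -13.8 -13.6 x -11.1 8.1
-3 R 29 y 14.4 14.6 x -10.7 7.6
```

Emit:
drive_tool:
  targets: [15,-0.3,0,0,0,0,28,-0.3,20,0,0,0,28,-0.3,45,0,0,0,28,-0.3,70,0,0,0,28,-0.3,74,0,0,0,28,-0.3,78,0,0,0,28,-0.3,82,0,0,0,28,-0.3,86,0,0,0,28,-0.3,90,0,0,0,28,-0.3,90,0,0,0]

```text
time_s: 13.62
tool_pos: [0.4972, -0.2978, 0.092]
eef_rot: [-0.117, 0.993, -0.0, 0.0]
force: [0.0, 0.4, 0.6]
opening: 0.332
```

```bash
python3 -c "
from h import *
st();m,im,d=shot('w9'); cv2.imwrite('pics/w9c.png',cv2.resize(im[200:440,180:460],None,fx=2.8,fy=2.5,interpolation=cv2.INTER_CUBIC))
c=ctrl.get_image('scene')[0][225:325,350:460]; cv2.imwrite('pics/s9.png',cv2.resize(c,None,fx=5,fy=5,interpolation=cv2.INTER_CUBIC))"
```

```text
t 13.62 p [ 497.2 -297.8   92. ] xyaw -166.52 z [ 0. -0. -1.] F [0.03 0.35 0.61] M [-0.01  0.04  0.01] op 0.332
```

View pics/w9c.png

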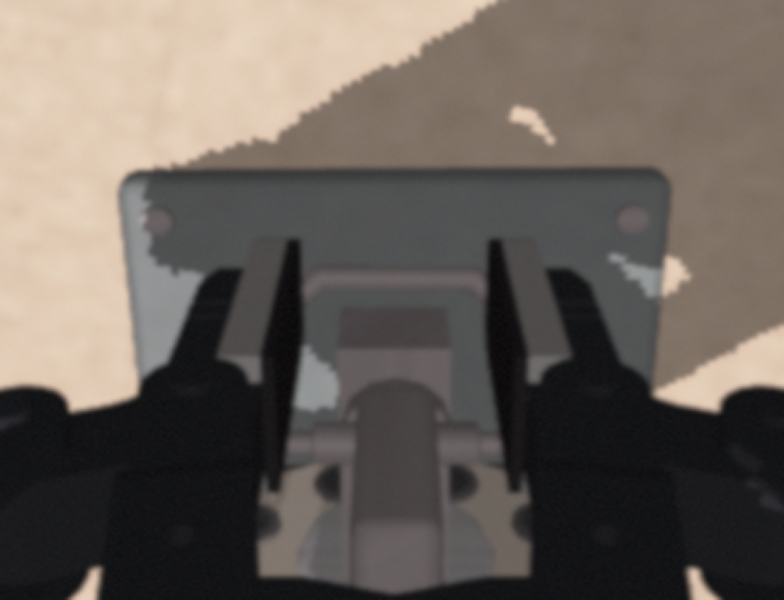

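View pics/s9.png

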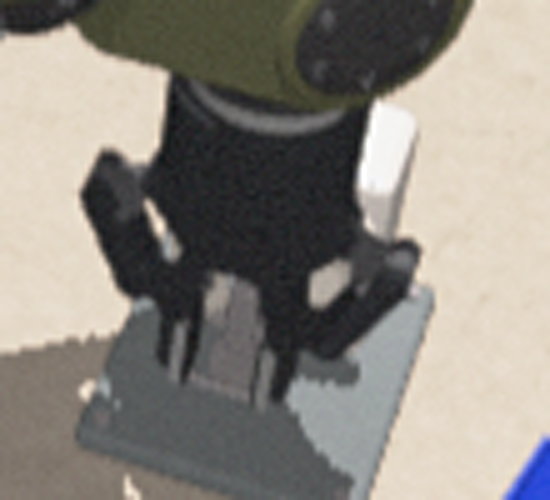

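Both fingers are astride the nose and pressing on the bow near (395,285) of the crop, with almost no force. I'll continue down.

Emit:
drive_tool:
  targets: [0,0,3,0,0,0,0,0,6,0,0,0,0,0,9,0,0,0,0,0,12,0,0,0,0,0,15,0,0,0,0,0,18,0,0,0,0,0,20,0,0,0,0,0,20,0,0,0]

```text
time_s: 14.38
tool_pos: [0.4968, -0.2976, 0.0713]
eef_rot: [-0.117, 0.993, 0.0, -0.0]
force: [-1.0, 0.4, -0.1]
opening: 0.329
```

```bash
python3 -c "
from h import *
st();m,im,d=shot('w10'); cv2.imwrite('pics/w10c.png',cv2.resize(im[200:440,180:460],None,fx=2.8,fy=2.5,interpolation=cv2.INTER_CUBIC))"
```

```text
t 14.38 p [ 496.8 -297.6   71.3] xyaw -166.53 z [-0.001  0.001 -1.   ] F [-1.04  0.37 -0.09] M [-0.02  0.15  0.01] op 0.329
```

View pics/w10c.png

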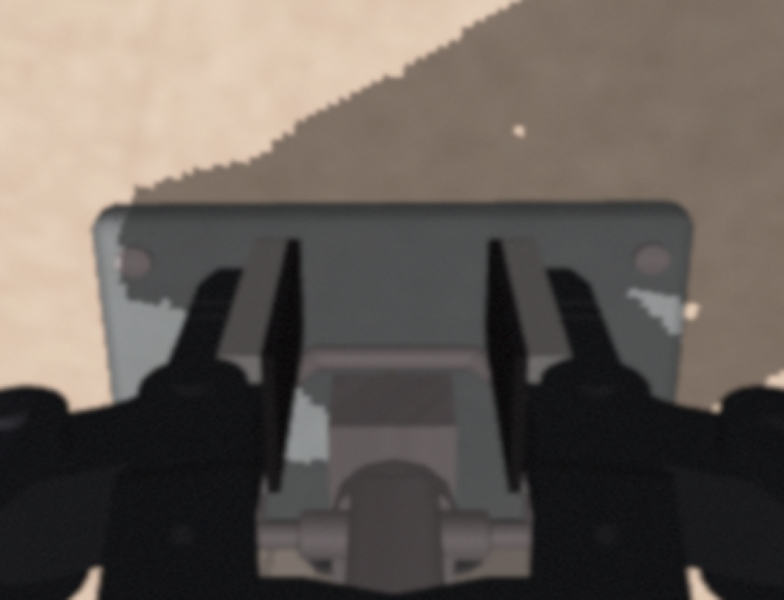

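The bow is now below, just outside the shaft end at (395,360) of the crop. I'll sweep inward.

Emit:
drive_tool:
  targets: [-1,0,0,0,0,0,-2,0,0,0,0,0,-3,0,0,0,0,0,-4,0,0,0,0,0,-4,0,0,0,0,0]

```text
time_s: 14.85
tool_pos: [0.5, -0.2967, 0.0713]
eef_rot: [-0.117, 0.993, 0.001, -0.001]
force: [-7.6, -2.4, -3.1]
opening: 0.331
```

```bash
python3 -c "
from h import *
st()"
```

```text
t 14.85 p [ 500.  -296.7   71.3] xyaw -166.53 z [-0.003  0.001 -1.   ] F [-7.65 -2.38 -3.05] M [-0.32  1.37  0.02] op 0.331
```

Emit:
drive_tool:
  targets: [-0.5,0,0,0,0,0,-0.8,0,0,0,0,0,-0.8,0,0,0,0,0]

```text
time_s: 15.1
tool_pos: [0.5011, -0.2965, 0.0714]
eef_rot: [-0.117, 0.993, 0.0, -0.001]
force: [-3.4, -1.0, -1.5]
opening: 0.329
```

```bash
python3 -c "
from h import *
st();m,im,d=shot('w11'); cv2.imwrite('pics/w11c.png',cv2.resize(im[200:440,180:460],None,fx=2.8,fy=2.5,interpolation=cv2.INTER_CUBIC))"
```

```text
t 15.1 p [ 501.1 -296.5   71.4] xyaw -166.54 z [-0.002  0.001 -1.   ] F [-3.42 -0.96 -1.49] M [-0.02  0.57  0.04] op 0.329
```

View pics/w11c.png

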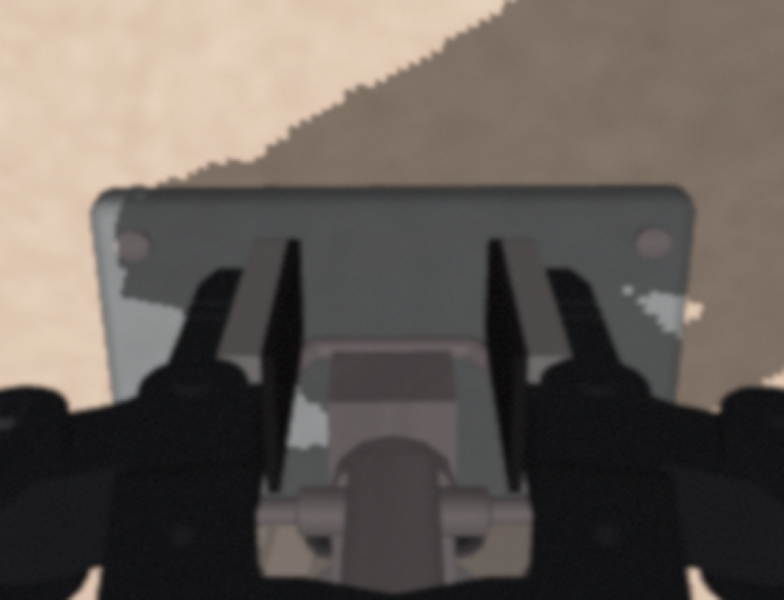

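Emit:
drive_tool:
  targets: [-0.6,0,0,0,0,0,-1.2,0,0,0,0,0,-1.8,0,0,0,0,0,-1.8,0,0,0,0,0]

```text
time_s: 15.48
tool_pos: [0.504, -0.2962, 0.0723]
eef_rot: [-0.117, 0.993, -0.0, 0.0]
force: [-0.9, -0.4, 0.5]
opening: 0.333
```

```bash
python3 -c "
from h import *
st()"
```

```text
t 15.48 p [ 504.  -296.2   72.3] xyaw -166.52 z [ 0.001 -0.    -1.   ] F [-0.9  -0.42  0.47] M [-0.05  0.06  0.04] op 0.333
```

Emit:
drive_tool:
  targets: [-0.6,0,0,0,0,0,-1.2,0,0,0,0,0,-1.2,0,0,0,0,0]

```text
time_s: 15.73
tool_pos: [0.5049, -0.2959, 0.0721]
eef_rot: [-0.117, 0.993, -0.0, 0.0]
force: [-0.1, -0.9, 0.0]
opening: 0.329
```

```bash
python3 -c "
from h import *
st()"
```

```text
t 15.73 p [ 504.9 -295.9   72.1] xyaw -166.52 z [ 0. -0. -1.] F [-0.13 -0.87  0.02] M [-0.02  0.03  0.04] op 0.329
```

Emit:
drive_tool:
  targets: [-0.5,0,0,0,0,0,-1,0,0,0,0,0,-1.5,0,0,0,0,0,-1.5,0,0,0,0,0]

```text
time_s: 16.07
tool_pos: [0.5061, -0.2955, 0.0719]
eef_rot: [-0.117, 0.993, 0.0, -0.0]
force: [-0.4, -0.3, -0.3]
opening: 0.327
```

```bash
python3 -c "
from h import *
st();m,im,d=shot('w12'); cv2.imwrite('pics/w12c.png',cv2.resize(im[200:440,180:460],None,fx=2.8,fy=2.5,interpolation=cv2.INTER_CUBIC))"
```

```text
t 16.07 p [ 506.1 -295.5   71.9] xyaw -166.53 z [-0.  0. -1.] F [-0.37 -0.32 -0.31] M [-0.1   0.17 -0.02] op 0.327
```

View pics/w12c.png

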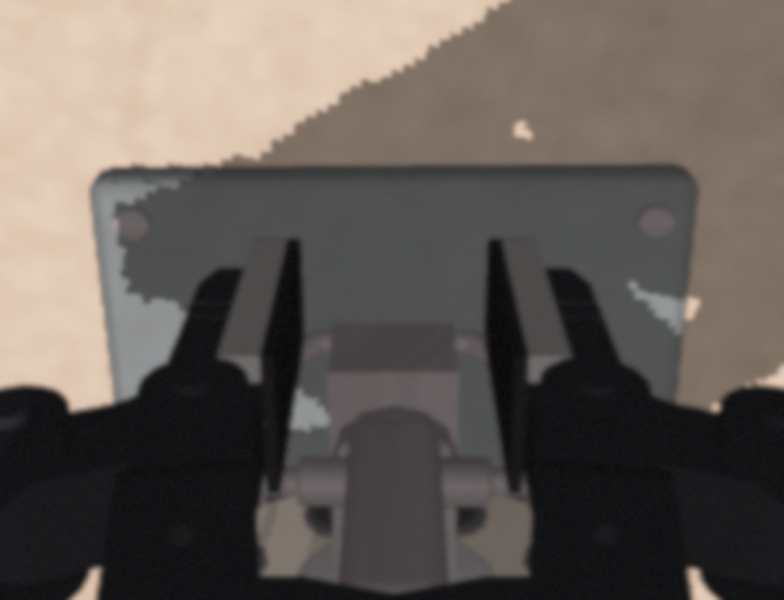

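Emit:
drive_tool:
  targets: [-0.4,0,0,0,0,0,-0.8,0,0,0,0,0,-0.8,0,0,0,0,0]

```text
time_s: 16.37
tool_pos: [0.5069, -0.2953, 0.0719]
eef_rot: [-0.117, 0.993, 0.0, -0.0]
force: [-0.5, -0.8, -0.2]
opening: 0.325
```

```bash
python3 -c "
from h import *
st()"
```

```text
t 16.37 p [ 506.9 -295.3   71.9] xyaw -166.52 z [-0.  0. -1.] F [-0.48 -0.75 -0.17] M [-0.11  0.24  0.02] op 0.325
```

Emit:
drive_tool:
  targets: [-0.4,0,0,0,0,0,-0.8,0,0,0,0,0,-0.8,0,0,0,0,0]

```text
time_s: 16.62
tool_pos: [0.5072, -0.2953, 0.0718]
eef_rot: [-0.117, 0.993, 0.0, -0.001]
force: [-5.0, -0.6, 0.2]
opening: 0.331
```

```bash
python3 -c "
from h import *
st()"
```

```text
t 16.62 p [ 507.2 -295.3   71.8] xyaw -166.53 z [-0.001  0.    -1.   ] F [-5.03 -0.65  0.24] M [-0.23  0.94  0.01] op 0.331
```

Emit:
drive_tool:
  targets: [2,0,0,0,0,0,6,0,0,0,0,0,12,0,0,0,0,0,20,0,0,0,0,0,30,0,-10,0,0,0,32,0,-40,0,0,0,32,0,-75,0,0,0,22,0,-105,0,0,0,12,0,-115,0,0,0,12,0,-115,0,0,0,12,0,-115,0,0,0,12,0,-115,0,0,0]

```text
time_s: 17.62
tool_pos: [0.4949, -0.2978, 0.1854]
eef_rot: [-0.117, 0.993, 0.001, -0.001]
force: [0.8, -0.0, -0.8]
opening: 0.332
```

```bash
python3 -c "
from h import *
st();m,im,d=shot('w13'); cv2.imwrite('pics/w13c.png',cv2.resize(im[170:310,240:400],None,fx=5,fy=4.2,interpolation=cv2.INTER_CUBIC))
c=ctrl.get_image('scene')[0][225:325,350:460]; cv2.imwrite('pics/s13.png',cv2.resize(c,None,fx=6,fy=6,interpolation=cv2.INTER_CUBIC))"; python3 m2.py w13
```

```text
t 17.62 p [ 494.9 -297.8  185.4] xyaw -166.53 z [-0.002  0.001 -1.   ] F [ 0.76 -0.03 -0.81] M [-0.    0.02 -0.01] op 0.332
[ 495.1 -297.9  185.5]
```

View pics/w13c.png

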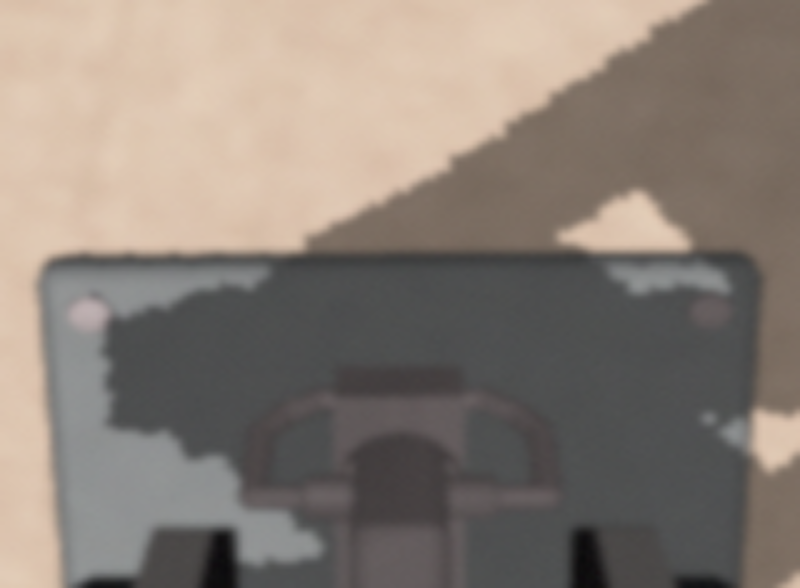

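View pics/s13.png

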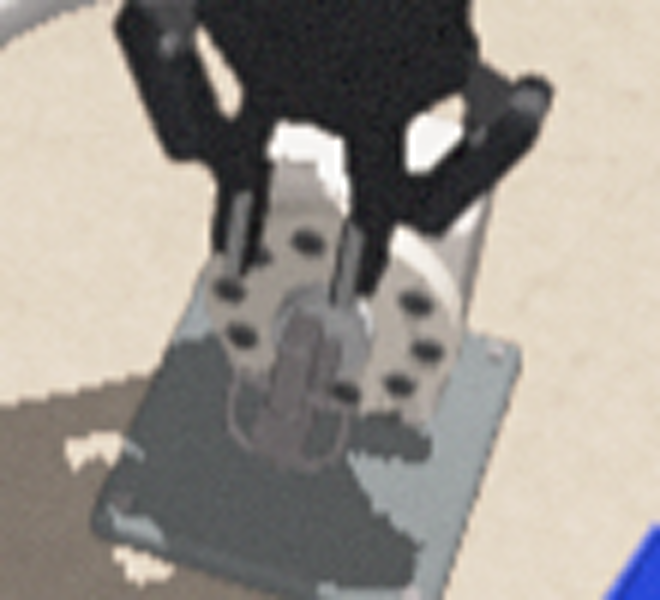

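The ring now hangs below, with its corners at about (265,415) and (540,415) of the crop and the bow behind the nose end. I'll work out its angle from the depth.

```bash
cat > ang.py <<'E'
from h import *
import sys
m,im,d=load(sys.argv[1]); yaw=np.radians(13.5); a=float(sys.argv[2]) if len(sys.argv)>2 else None
X=[(u,v) for v in range(180,470) for u in range(180,460)]
F=f(m);q=cv2.undistortPoints(np.array(X,float).reshape(-1,1,2),np.array([[F,0,m["cx"]],[0,F,m["cy"]],[0,0,1]]),np.array([m["k1"],0,0,0,0.])).reshape(-1,2)
dd=np.array([d[v,u] for u,v in X]);E=np.array(m["extrinsics"]);W=np.c_[q*dd[:,None],dd]@E[:3,:3].T+E[:3,3]
c=np.array([.5238,-.2907,0]); Rx=R.from_euler('z',-yaw); T=Rx.apply(W-c)*1000; T[:,2]+=.9  # pin frame: x wheel-ward
ok=(dd>0)
tab=ok&(np.abs(T[:,0])<12)&(np.abs(T[:,1])<9)&(T[:,2]>127)&(T[:,2]<132.5)
if tab.sum()>20: print("tab top",tab.sum(),cv2.minAreaRect(T[tab][:,:2].astype(np.float32)),np.median(T[tab,2]))
nz=ok&(T[:,0]<-8)&(T[:,0]>-22)&(np.abs(T[:,1])<7)&(np.abs(T[:,2]-92)<2)
if nz.sum(): print("nose end x",np.percentile(T[nz,0],1),"z",np.median(T[nz,2]))
for lo,hi in ((9.8,15),(15,18),(18,23)):
    k=ok&(np.abs(T[:,1])>lo)&(np.abs(T[:,1])<hi)&(T[:,2]>60)&(T[:,2]<102)&(T[:,0]>-35)&(T[:,0]<4)
    if k.sum()<5: continue
    p=T[k]; phi=np.degrees(np.arctan2(-p[:,0],99-p[:,2])); s=np.hypot(p[:,0],99-p[:,2])
    for a0,b0 in ((8,14),(14,20),(20,26),(26,33)):
        j=(s>=a0)&(s<b0)
        if j.sum()>3: print("y",lo,"s",a0,b0,j.sum(),"phi med",np.median(phi[j]).round(1),"x",np.median(p[j,0]).round(1),"z",np.median(p[j,2]).round(1))
E
python3 ang.py w13; python3 -c "
from h import *
st()"
```

```text
tab top 590 ((0.30054664611816406, -0.029338836669921875), (11.58437728881836, 20.386816024780273), 89.59349060058594) 129.59849776063743
nose end x -14.082764948352114 z 91.890283798252
y 9.8 s 20 26 40 phi med 11.4 x -5.0 z 74.5
y 9.8 s 26 33 44 phi med 12.9 x -6.2 z 72.8
y 15 s 14 20 10 phi med 11.0 x -3.6 z 80.3
y 15 s 20 26 47 phi med 12.7 x -4.9 z 76.5
y 18 s 8 14 51 phi med 15.7 x -3.0 z 88.8
y 18 s 14 20 53 phi med 14.4 x -4.1 z 82.8
y 18 s 20 26 10 phi med 13.4 x -5.0 z 78.2
t 17.72 p [ 495.1 -297.9  185.5] xyaw -166.55 z [-0.002  0.001 -1.   ] F [-0.47  0.27  0.11] M [-0.03 -0.04  0.02] op 0.328
```

The ring reads shut: the wire's outer surface is at 11–15° from the axis, and 11.5° on the centreline is shut. The tab top is at 129.6 mm (130 expected when seated) and the pin is upright. I'll back away, look once more, and hand in.

Emit:
drive_tool:
  targets: [20,0,-20,0,0,0,40,0,-40,0,0,0,60,0,-50,0,0,0,60,0,-50,0,0,0,60,0,-50,0,0,0,60,0,-50,0,0,0]

```text
time_s: 18.22
tool_pos: [0.4376, -0.3118, 0.236]
eef_rot: [-0.117, 0.993, 0.001, -0.0]
force: [0.4, 0.1, -0.4]
opening: 0.33
```

```bash
python3 -c "
from h import *
st();m,im,d=shot('w14')
S,_=ctrl.get_image('scene'); c=S[235:335,355:445]; cv2.imwrite('pics/s14.png',np.hstack([cv2.resize(c,None,fx=4.8,fy=4.8,interpolation=cv2.INTER_CUBIC)]))"; python3 ang.py w14
```

```text
t 18.22 p [ 437.6 -311.8  236. ] xyaw -166.54 z [-0.001  0.001 -1.   ] F [ 0.36  0.13 -0.39] M [ 0.01 -0.02  0.06] op 0.33
tab top 335 ((-0.2815694808959961, -0.09478425979614258), (20.112003326416016, 11.01738452911377), 0.23616069555282593) 129.7014886917196
nose end x -14.302500017574465 z 91.78591612101826
y 9.8 s 20 26 24 phi med 11.9 x -5.1 z 74.8
y 9.8 s 26 33 31 phi med 12.3 x -5.9 z 72.7
y 15 s 14 20 10 phi med 10.6 x -3.5 z 80.2
y 15 s 20 26 31 phi med 12.8 x -5.0 z 77.1
y 18 s 8 14 44 phi med 14.7 x -2.7 z 88.5
y 18 s 14 20 33 phi med 14.2 x -4.2 z 82.3
y 18 s 20 26 9 phi med 14.0 x -5.3 z 77.6
```

View pics/s14.png

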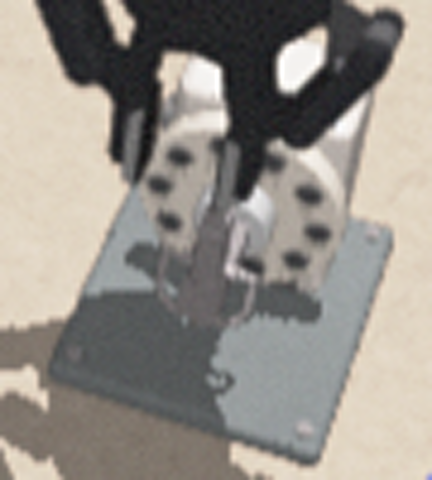

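View pics/w14.png

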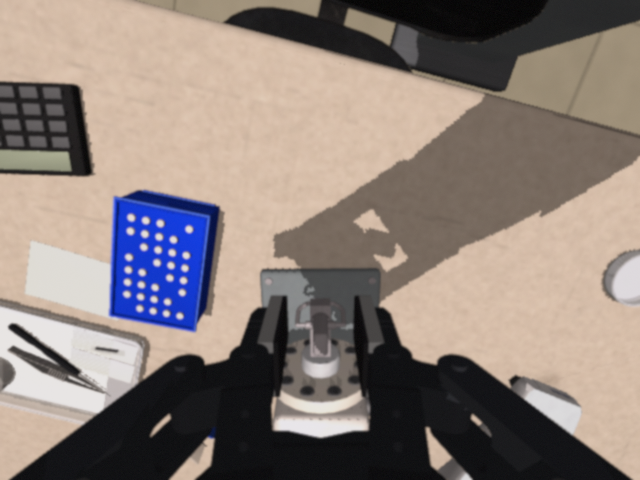

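The pin is seated and upright. The ring hangs at both sides of the nose and passes beneath it, and the arm is clear of everything. Handing in.

```bash
python3 -c "
from h import *
print(ctrl.close_job()); st()"
```

```text
the job is handed in; nothing more can be done
None
the job is handed in; nothing more can be done
```

The linchpin is seated in the rotator's shaft and its ring is shut below. I handed the job in at about 18 s with the arm clear of everything.

- **Pin:** I took it from the parking block, carried it round the robot side of the microscope, and found the hole with the wrist camera and by feel. I pressed it down until the collar stopped with the tool at z = 106.9 mm (107.0 expected). The net press peaked at about 12 N, and I then let go.
- **Ring:** I swung it down over the shaft end with the open fingers astride the nose. Resistance rose to about 8 N, dropped to nothing as it passed the plunger, then rose to 5 N as the bow met the stem.
- **Last checks:**
  - **Seating:** the tab top was at 129.7 mm (130 expected), and the nose end was still 14 mm outboard of the pin.
  - **Ring angle:** it measured 11–15° from the pin's axis on the wire's outer surface, which fits shut (11.5° on the wire's centreline).

The plunger sits under the nose, out of the cameras' view. The snap is judged from the force drop and the ring's angle, not seen directly. I did not measure the bystanders again, but the moves stayed clear of them and no check disagreed.

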